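# Pack the two carton sizes into their rows and shut the case

## Robot

A 6-joint arm with a two-finger parallel gripper is mounted at the origin on a cart in front of the work surface, level with it; the furniture and walls round the work are solid. World frame = base frame: x ahead of the robot, y to its left, z up, the work surface at z = 0. Lengths are in m, angles in rad, forces in N, time in s.
With the tool pointing down it reaches from about 0.425 to 0.95 m from the base axis. Payload 3.5 kg.
Tool frame: the origin (TCP) lies between the finger pads; the fingertips stand 19 mm ahead of it and the grasp point (between the pads) is the TCP; z points along the fingers, y is the line along which they close (so a half turn about z gives the same grasp; the last joint's range is limited). The gripper opens to 85 mm and grips with 20 to 120 N. Pads are 22 mm wide; open, the fingers measure 114 mm over their backs; the gripper's body (76 mm by 85 mm) begins 54 mm behind the grasp point. The pads swing forward as they close: fully open they stand 13 mm farther back than shut.
Start: joints at [1.092, 0.286, 1.577, -0, 1.279, -0.15], TCP at [0.218, 0.639, 0.221] pointing down, gripper open.
Joint ranges: [-2.77, 2.77], [-0.9, 2.22], [0.21, 2.48], [-1.53, 4.67], [0.24, 2.81], [-2.84, 2.84]. Speed limits (rad/s): [2.79, 2.79, 3.14, 3.14, 3.14, 3.14].

## Interface

Orientations are given as a unit quaternion [x, y, z, w].
In Python, from plant import monitor, eyes, ctrl gives the robot as it stands.
- The arm moves only by the shell command python3 -m handwheel 'ROWS' [FORCE]. ROWS is JSON, a list of rows, each a list of 7 numbers: the shift along the tool's x, y, z in units of 40 cm (1.0 is 40 cm), then the turn, a rotation vector about the tool's x, y, z in units of pi rad (1.0 is pi rad), then the opening, from -1 (shut) to 1 (fully open). A call has 1 to 12 rows; each row is the pose to reach, as a shift and turn from the pose commanded when the call began, along the tool's axes at that moment, turning the shorter way round; what a row does not reach only later rows make up. A row lasts 1/8 s, in which the tool goes at most 62.5 mm and 10.7 degrees, less where a joint would pass 70% of its speed; a pose out of reach is approached as far as the arm can. A call with a number of a shift or a turn outside -1 to 1 is refused whole. A call with a gripper value outside its range is refused whole. The fingers move at their own pace and stop on an object; FORCE is the grip in N (left out, the last holds). Time passes only in rows, so rows that repeat a pose let the fingers close. It gives the time, the measured TCP pose, the force, the opening and the grip force at its end, in the units of the state.
- monitor.get_state(): the state, without advancing time (a new reading comes with each control period).
- eyes.read_camera(name): name is "side" or "top"; returns the picture (420x560x3 uint8, red, green, blue); there is no depth.
- eyes.camera_params(name): a dict with "K" (3x3 intrinsics, pixels), "R" (3x3) and "t" (3): a world point X has camera coordinates R X + t. Camera axes: x right, y down, z forward; pixel columns grow to the right and rows downward; lengths in m; the calibration is good to about 2 mm. A picture is of the moment at which its call begins. camera_params takes no time and is no camera call.
- ctrl.sign_off(): hands the job in; it is judged then, once.
The state is a dict: "time": time; "qpos": joint angles; "dq": joint speeds; "joint_efforts": joint torques, N m; "eef_pos": TCP position; "tcp_rot": TCP orientation; "contact_force": force on the tool from outside, world axes, zero at the start; "wrist_torque": the same for the moment, N m; "opening": opening from 0.0 (shut) to 1.0 (fully open); "finger_force": force on a finger pad.
Only numpy, scipy, OpenCV 4.12 (cv2) and the standard library are available. Lean on these libraries where they do the work, as an engineer would, in place of code of your own. Each camera call takes 0.05 s, during which the arm holds its last target. There are 200 camera calls.

## Task

Sort the four purple cartons into the red presentation case: the two long ones into its row of long pockets and the two short ones into its row of short pockets, each fully home, flat on the pocket's floor and right way up. When all four are in and let go, swing the lid over and shut it completely. Leave the paper cup, the loose chocolate and the spool of ribbon where they are.

Things in the scene. Friction and masses are not known exactly. Their poses are not given: they have to be found in the camera images.
- case: Red presentation case, fixed, 246 (x) x 142 (y) x 23 mm high without its lid; origin at the centre of its underside. Walls 5 mm; inside a cream insert, top 20 mm above the table, with four pockets 14 mm deep, long sides along the case's x: two long ones side by side in the +x half, two short ones side by side in the -x half, 28 mm apart
- long_pocket_left (a point): centre of the floor of the long pocket (116 x 38 mm) on the case's +y side (next to the hinge), 6 mm above the table; a carton that is home has its origin here and its top 48 mm above the table
- long_pocket_right (a point): centre of the floor of the long pocket on the case's -y side
- short_pocket_left (a point): centre of the floor of the short pocket (86 x 38 mm) on the case's +y side (next to the hinge), 6 mm above the table
- short_pocket_right (a point): centre of the floor of the short pocket on the case's -y side
- case_lid (a joint): hinge of the case's lid, rad: 0 = shut, lid level; grows as it opens, 1.57 = upright, 2.2 = leaning back as far as it goes. The hinge is stiff: the lid stays at any angle, about 2 N at its free edge moves it
- lid_hinge (a point): middle of the hinge line: the case's top edge on its +y side, 23 mm above the table; the line runs along the case's x
- lid_edge (a point): middle of the lid's free edge, on the corner with its outer face. The lid is a red hat 246 mm wide (along the hinge), 142 mm from hinge to free edge and 32 mm deep, hollow towards the case, its outer face 32 mm from the hinge plane; shut, its top lies 55 mm above the table
- long_carton_1: first long purple folding carton with a gold band round its middle, 110 mm long x 32 wide x 42 high, 110 g, rigid; origin at the centre of its underside, x along its length, z up. Only the length tells the two sizes apart (the others are 80 mm long)
- long_carton_2: second long purple folding carton with a gold band round its middle, 110 mm long x 32 wide x 42 high, 110 g, rigid; origin at the centre of its underside, x along its length, z up. Only the length tells the two sizes apart (the others are 80 mm long)
- short_carton_1: first short purple folding carton with a gold band round its middle, 80 mm long x 32 wide x 42 high, 80 g, rigid; origin at the centre of its underside, x along its length, z up. Only the length tells the two sizes apart (the others are 110 mm long)
- short_carton_2: second short purple folding carton with a gold band round its middle, 80 mm long x 32 wide x 42 high, 80 g, rigid; origin at the centre of its underside, x along its length, z up. Only the length tells the two sizes apart (the others are 110 mm long)
- empty_cup: bystander: empty brown pleated paper cup, 50 mm across, 26 high; origin under its centre
- lone_chocolate: bystander: flat chocolate in a spread brown paper cup, 55 x 71 mm, 17 high; origin under its centre
- purple_ribbon: bystander: white spool of purple ribbon lying flat, 70 mm across, 16 high; origin under its centre

How it is judged:
On the way:
1. all four cartons lie home in the rows of their size, let go, with the lid still open ((horizontal distance between long_carton_1 and long_pocket_left below 0.008 m or horizontal distance between long_carton_1 and long_pocket_right below 0.008 m) and z of each of long_carton_1, long_carton_2, short_carton_1, short_carton_2 in the frame of case below 0.009 m and angle between each of long_carton_1, long_carton_2, short_carton_1, short_carton_2's own z axis and vertical below 0.08 rad and angle between the x axis of each of long_carton_1, long_carton_2, short_carton_1, short_carton_2 and the x axis of case, either way round below 0.12 rad and (horizontal distance between long_carton_2 and long_pocket_left below 0.008 m or horizontal distance between long_carton_2 and long_pocket_right below 0.008 m) and (horizontal distance between short_carton_1 and short_pocket_left below 0.008 m or horizontal distance between short_carton_1 and short_pocket_right below 0.008 m) and (horizontal distance between short_carton_2 and short_pocket_left below 0.008 m or horizontal distance between short_carton_2 and short_pocket_right below 0.008 m) and contact force between the fingers and anything else below 0.5 N and value of joint case_lid above 1 rad), for 0.2 s.
At the end, for the whole second after the job is handed in: Both long cartons lie in long pockets and both short cartons in short pockets (centre within 8 mm of the pocket's, underside at most 3 mm above the pocket's floor, upright, along the pocket), at rest, and the lid is shut to within 0.04 rad ((horizontal distance between long_carton_1 and long_pocket_left below 0.008 m or horizontal distance between long_carton_1 and long_pocket_right below 0.008 m) and z of each of long_carton_1, long_carton_2, short_carton_1, short_carton_2 in the frame of case below 0.009 m and angle between each of long_carton_1, long_carton_2, short_carton_1, short_carton_2's own z axis and vertical below 0.08 rad and angle between the x axis of each of long_carton_1, long_carton_2, short_carton_1, short_carton_2 and the x axis of case, either way round below 0.12 rad and (horizontal distance between long_carton_2 and long_pocket_left below 0.008 m or horizontal distance between long_carton_2 and long_pocket_right below 0.008 m) and (horizontal distance between short_carton_1 and short_pocket_left below 0.008 m or horizontal distance between short_carton_1 and short_pocket_right below 0.008 m) and (horizontal distance between short_carton_2 and short_pocket_left below 0.008 m or horizontal distance between short_carton_2 and short_pocket_right below 0.008 m) and linear speed of each of long_carton_1, long_carton_2, short_carton_1, short_carton_2 below 0.02 m/s and value of joint case_lid below 0.04 rad and velocity of joint case_lid below 0.05 rad/s); the robot touches nothing.
It fails at once if the paper cup, the loose chocolate or the ribbon spool is moved more than 30 mm (distance of any of empty_cup, lone_chocolate, purple_ribbon from where it was at the start of the episode above 0.03 m).
It also fails if it takes over 72 s, if anything falls off the work surface, if the arm or the gripper's body presses on something with over 40 N, if the wrist force passes 120 N, or if a joint passes its speed limit or range.

## Working session

There is one attempt and no reset: what is moved stays moved. The work goes in short steps, Python scripts to look and compute and a shell command to move; the robot and the scene stay as the last step left them, time stands still between calls to the robot, and variables do not carry over. Pictures are saved under pics/ and viewed, at most 10 in all, crops included, and the job is handed in when it is done.

```bash
mkdir -p pics; ls; python3 - <<'E'
from plant import monitor, eyes
import cv2,numpy as np
s=monitor.get_state(); print(s)
for n in("top","side"):
    im=eyes.read_camera(n); cv2.imwrite(f"pics/{n}0.png",im[:,:,::-1]); p=eyes.camera_params(n)
    print(n,np.round(p["K"],1).tolist(),np.round(p["R"],3).tolist(),np.round(p["t"],3).tolist(), np.round(-np.array(p["R"]).T@np.array(p["t"]),3))
E
```

```text
pics
{'time': 0.0, 'qpos': array([ 1.09196937e+00,  2.87235710e-01,  1.57817929e+00, -2.13354311e-05,
        1.27861966e+00, -1.49998062e-01]), 'dq': array([ 0.00027903,  0.00122256, -0.00185654, -0.00149703,  0.00022069,
       -0.00022892]), 'joint_efforts': array([ 5.60123244e-04, -4.05986273e+01, -2.92628467e+01, -1.11746915e-04,
        5.92244192e-03, -5.39413762e-06]), 'eef_pos': array([0.2176361 , 0.63822462, 0.21989928]), 'tcp_rot': array([ 1.63671539e-01,  9.86514134e-01, -1.16430483e-03, -3.67893325e-04]), 'contact_force': array([-0.39506562, -0.58897515, -0.36473389]), 'wrist_torque': array([-0.02986285, -0.00518347,  0.02192283]), 'finger_force': 0.0, 'opening': 1.0010060546740387}
top [[467.3, 0.0, 271.8], [0.0, 467.3, 207.7], [0.0, 0.0, 1.0]] [[0.001, -1.0, 0.024], [-0.989, -0.005, -0.15], [0.15, -0.024, -0.988]] [-0.016, 0.584, 1.264] [0.388 0.017 1.338]
side [[525.4, 0.0, 277.5], [0.0, 525.4, 205.1], [0.0, 0.0, 1.0]] [[0.929, -0.37, -0.011], [-0.199, -0.473, -0.859], [0.312, 0.8, -0.513]] [-0.568, 0.175, 0.938] [ 0.269 -0.878  0.625]
```

View pics/top0.png

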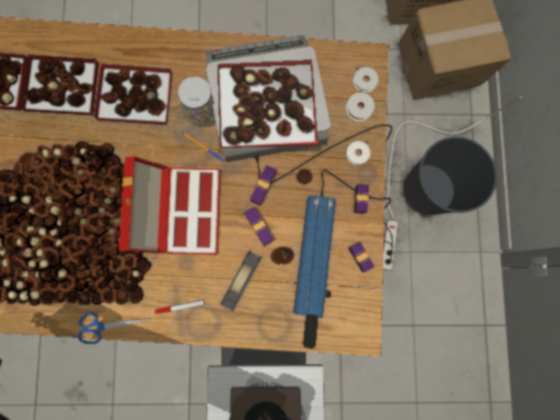

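View pics/side0.png

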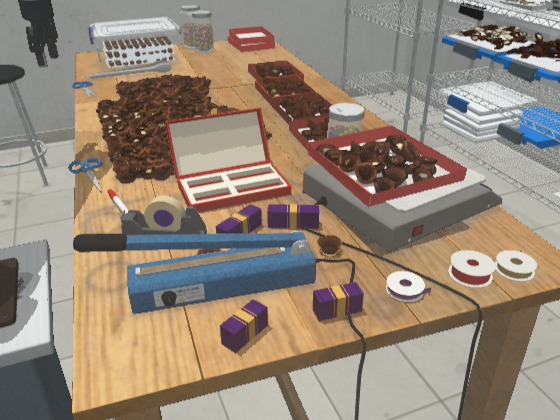

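The top view shows four purple cartons near (263,185), (259,226), (361,198) and (361,256). The case's tray is near (193,210) with its lid leaning back to the left. The cup is at (305,176), the chocolate at (282,255), the spool at (358,152), and a blue sealer lies between the two pairs. The side view shows the same layout, with the case at (235,185). I'll enlarge crops and measure the masks.

```bash
cat > h.py <<'E'
import cv2,numpy as np
from plant import monitor, eyes
P={n:{k:np.array(v) for k,v in eyes.camera_params(n).items()} for n in("top","side")}
def ray(n,uv):
    p=P[n];c=-p["R"].T@p["t"];d=p["R"].T@np.linalg.inv(p["K"])@np.array([uv[0],uv[1],1.]);return c,d/np.linalg.norm(d)
def onz(n,uv,z): c,d=ray(n,uv); return c+d*(z-c[2])/d[2]
def tri(a,b):
    A=[];B=[]
    for n,uv in(("top",a),("side",b)):
        c,d=ray(n,uv);M=np.eye(3)-np.outer(d,d);A.append(M);B.append(M@c)
    return np.linalg.lstsq(np.vstack(A),np.hstack(B),rcond=None)[0]
def proj(n,X): p=P[n];q=p["K"]@(p["R"]@np.array(X)+p["t"]);return q[:2]/q[2]
def avg(n,k=4): return np.mean([eyes.read_camera(n).astype(float) for _ in range(k)],0).astype(np.uint8)
E
python3 - <<'E'
from h import *
t=cv2.imread("pics/top0.png");s=cv2.imread("pics/side0.png")
def cr(im,x,y,w,h,W,H): return cv2.resize(im[y:y+h,x:x+w],(W,H),interpolation=cv2.INTER_CUBIC)
m=np.zeros((600,800,3),np.uint8)
m[:300,:400]=cr(t,235,160,67,50,400,300) if 0 else cr(t,236,160,80,60,400,300)   # c1 5x
m[:300,400:]=cr(t,236,198,80,60,400,300)
m[300:,:400]=cr(t,322,170,80,60,400,300)
m[300:,400:]=cr(t,322,228,80,60,400,300)
cv2.imwrite("pics/crops_top.png",m)
m=np.zeros((600,800,3),np.uint8)
m[:300,:400]=cr(t,115,150,133,100,400,300) if 0 else cr(t,115,155,120,105,400,300)
m[:300,400:]=cr(s,160,100,140,110,400,300)
m[300:,:400]=cr(s,210,190,120,60,400,300)
m[300:,400:]=cr(s,210,270,160,85,400,300)
cv2.imwrite("pics/crops2.png",m)
for n,im in(("top",t),("side",s)):
    h=cv2.cvtColor(im,cv2.COLOR_BGR2HSV)
    pur=cv2.inRange(h,(125,60,25),(160,255,255));
    k,l,st,ce=cv2.connectedComponentsWithStats(cv2.morphologyEx(pur,cv2.MORPH_CLOSE,np.ones((9,9))))
    for i in range(1,k):
        if st[i,4]>60: print(n,st[i],ce[i].round(1))
E
```

```text
top [245 166  31  79 740] [260.3 204.8]
top [356 184  12   9  87] [362.  188.3]
top [355 202  12  11 106] [360.8 207. ]
top [350 243  23  28 229] [361.1 256.5]
side [ 216  204  103   29 2056] [271.8 217.9]
side [154 210  19  16 241] [163.  217.5]
side [ 314  282   49   37 1123] [337.5 299.7]
side [391 291  29   8  74] [403.8 295.5]
side [220 300  47  52 944] [242.3 321.8]
```

View pics/crops_top.png

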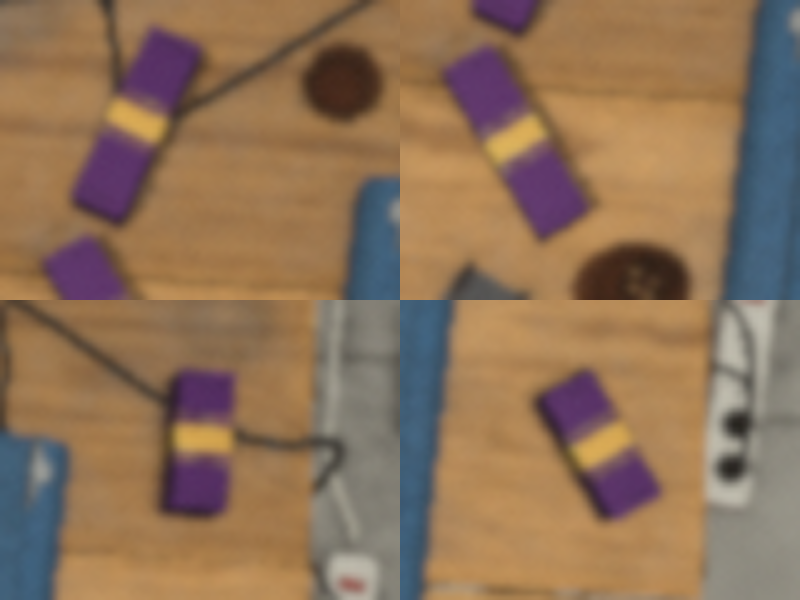

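View pics/crops2.png

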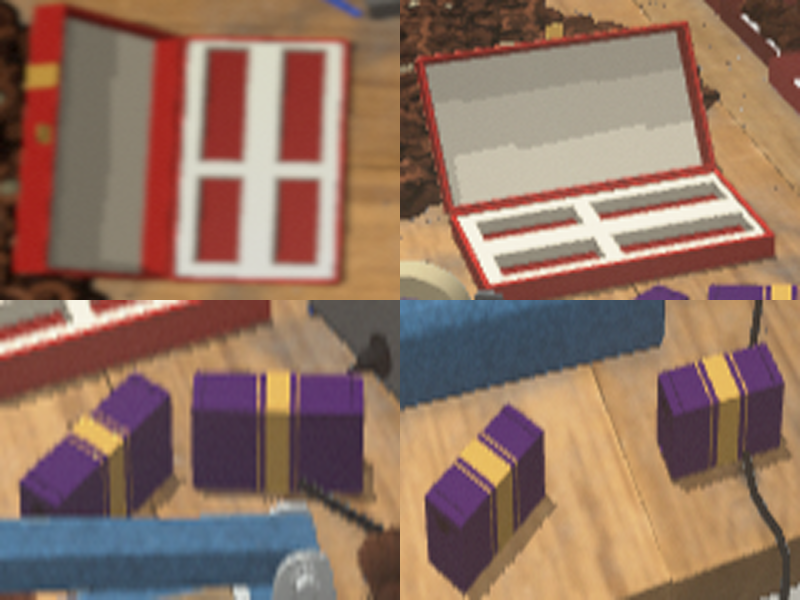

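The crops show that the two left cartons, near (263,185) and (259,226), are long. The two right ones are short, with a thin dark side strip visible on their left. The case mouth has four clear holes in a cream insert, the long ones away from the robot. Now I'll measure these from both views.

```bash
cat >> h.py <<'E'
U=6
def up(im): return cv2.resize(im,None,fx=U,fy=U,interpolation=cv2.INTER_CUBIC)
def dn(p): return (np.asarray(p,float)+.5)/U-.5
def rectw(n,cnt,z):
    # min-area rectangle of an outline cast onto plane z: centre, long-axis yaw, sizes
    W=np.array([onz(n,dn(q),z)[:2] for q in cnt.reshape(-1,2)]).astype(np.float32)*1000
    (c,(w,h),a)=cv2.minAreaRect(W); a=np.radians(a)
    if w<h: w,h=h,w; a+=np.pi/2
    return np.array(c)/1000,(a+np.pi/2)%np.pi-np.pi/2,(w,h)
def blobs(m,lo,hi): 
    cs,_=cv2.findContours(m,cv2.RETR_EXTERNAL,cv2.CHAIN_APPROX_NONE); return [c for c in cs if lo<cv2.contourArea(c)/U/U<hi]
def cartons(im,z=.042):
    h=cv2.cvtColor(up(im),cv2.COLOR_RGB2HSV)
    pur=cv2.inRange(h,(125,70,62),(160,255,255)); gold=cv2.inRange(h,(15,100,120),(32,255,255))
    out=[]
    near=cv2.dilate(pur,np.ones((5*U,5*U)))
    m=cv2.morphologyEx(pur|(cv2.inRange(h,(15,110,170),(30,255,255))&near),cv2.MORPH_OPEN,np.ones((11,11)))
    return pur,m
E
python3 - <<'E'
from h import *
t=cv2.imread("pics/top0.png")[:,:,::-1].copy();s=cv2.imread("pics/side0.png")[:,:,::-1].copy()
h=cv2.cvtColor(t,cv2.COLOR_RGB2HSV)
for x,y in((263,178),(357,190),(353,190),(352,250),(361,246),(264,184),(361,198),(330,240),(245,226)): print((x,y),h[y,x],end=' ')
# purple halves per carton: convex hull of the purple top-face pixels
hu=cv2.cvtColor(up(t),cv2.COLOR_RGB2HSV)
for V in(62,75):
  pur=cv2.inRange(hu,(122,70,V),(162,255,255))
  B=[b for b in blobs(cv2.morphologyEx(pur,cv2.MORPH_OPEN,np.ones((9,9))),40,400)]
  C=[cv2.moments(b) for b in B];C=[dn((m["m10"]/m["m00"],m["m01"]/m["m00"])) for m in C]
  print(V,[(c.round(1).tolist(),round(cv2.contourArea(b)/36)) for c,b in zip(C,B)])
  for q in((263,185),(259,226),(361,198),(361,256)):
    idx=[i for i in range(len(B)) if np.hypot(*(C[i]-q))<20]
    H=cv2.convexHull(np.vstack([B[i] for i in idx])); c,a,wh=rectw("top",H,.042); print(q,len(idx),c.round(4),round(a,3),np.round(wh,1))
# case holes
for n,im in(("top",t),("side",s)):
  hh=cv2.cvtColor(up(im),cv2.COLOR_RGB2HSV)
  cream=cv2.inRange(hh,(0,0,185 if n=="top" else 185),(40,60,255))
  cs,hi=cv2.findContours(cream,cv2.RETR_CCOMP,cv2.CHAIN_APPROX_NONE)
  for c,hr in zip(cs,hi[0]):
    ar=cv2.contourArea(c)/36
    if ar>100:
      m=cv2.moments(c);q=dn((m["m10"]/m["m00"],m["m01"]/m["m00"]))
      w=onz(n,q,.02)
      if .3<w[0]<.8 and -.02<w[1]<.35: r=rectw(n,c,.02);print(n,"hole" if hr[3]>=0 else "outer",q.round(1),round(ar),r[0].round(4),round(r[1],3),np.round(r[2],1))
E
```

```text
(263, 178) [154  91 104] (357, 190) [147 112  64] (353, 190) [ 15 101 101] (352, 250) [144 120  81] (361, 246) [147 107  98] (264, 184) [ 19 155 214] (361, 198) [ 19 156 211] (330, 240) [104  82 100] (245, 226) [ 15 139 162] 62 [([366.1, 265.0], 98), ([356.6, 248.6], 102), ([264.7, 235.9], 154), ([252.5, 215.3], 151), ([361.1, 206.8], 102), ([258.0, 194.9], 162), ([362.4, 188.4], 88), ([268.0, 173.5], 143)]
(263, 185) 2 [0.6509 0.0117] -0.427 [110.2  33.7]
(259, 226) 2 [0.5336 0.0221] 0.541 [108.5  31.7]
(361, 198) 2 [ 0.6134 -0.2687] -0.097 [80.7 31.6]
(361, 256) 2 [ 0.4479 -0.2625] 0.509 [77.7 33.5]
75 [([366.5, 264.9], 91), ([356.9, 248.4], 96), ([264.7, 235.9], 154), ([252.5, 215.3], 151), ([361.5, 206.5], 90), ([258.1, 194.7], 156), ([362.6, 188.4], 83), ([267.9, 173.5], 142)]
(263, 185) 2 [0.6514 0.0115] -0.423 [109.1  33.5]
(259, 226) 2 [0.5336 0.0221] 0.541 [108.5  31.7]
(361, 198) 2 [ 0.6145 -0.2697] -0.095 [78.4 29.8]
(361, 256) 2 [ 0.4484 -0.2635] 0.51 [77.8 31.4]
top outer [194.6 214.5] 3193 [0.5795 0.2101] -0.015 [236.2 132.5]
top hole [203.2 232. ] 441 [0.5176 0.1785] -0.02 [88.6 41. ]
top hole [179.7 231.3] 442 [0.5193 0.2446] -0.017 [88.2 41. ]
top hole [204.8 191.3] 577 [0.6347 0.1765] -0.015 [120.2  41.5]
side outer [231.5 182.9] 2389 [0.5782 0.2092] -0.016 [235.4 130.2]
side hole [211.6 193.9] 288 [0.5152 0.1726] -0.02 [87.1 41.3]
side hole [258.3 185.1] 355 [0.6311 0.1704] -0.017 [117.7  41.1]
side hole [204.6 181.5] 252 [0.5159 0.238 ] 0.002 [87.6 40.8]
side hole [249.8 173.4] 312 [0.6319 0.2359] 0.001 [116.5  41.5]
side outer [220.8 158.6] 1439 [0.5957 0.3504] -0.034 [247.4 115.9]
```

```bash
cat >> h.py <<'E'
from scipy.spatial.transform import Rotation as Ro
def go(x,y,z,yaw,s=None):
    "row numbers for TCP target, tool down with tool y at angle yaw (mod pi, nearest)"
    s=s or monitor.get_state(); R0=Ro.from_quat(s["tcp_rot"]); ty=R0.as_matrix()[:,1]; cur=np.arctan2(ty[1],ty[0])
    yaw=cur+(yaw-cur+np.pi/2)%np.pi-np.pi/2
    Y=np.array([np.cos(yaw),np.sin(yaw),0]);Z=np.array([0,0,-1.]);M=np.c_[np.cross(Y,Z),Y,Z]
    d=R0.inv().apply(np.array([x,y,z])-s["eef_pos"])/.4; r=(R0.inv()*Ro.from_matrix(M)).as_rotvec()/np.pi
    print("row",np.r_[d,r].round(4).tolist()," from",s["eef_pos"].round(4),"yaw",round(cur,3),"t",round(s["time"],2),"F",s["contact_force"].round(1),"op",round(s["opening"],3),"grip",round(s["finger_force"],1))
E
python3 - <<'E'
from h import *
s=cv2.imread("pics/side0.png")[:,:,::-1].copy();t=cv2.imread("pics/top0.png")[:,:,::-1].copy()
# gold band top-face centres in both views
def gold(im,V):
    h=cv2.cvtColor(up(im),cv2.COLOR_RGB2HSV);g=cv2.inRange(h,(15,110,V),(30,255,255));o=[]
    for b in blobs(cv2.morphologyEx(g,cv2.MORPH_OPEN,np.ones((7,7))),12,250):
        m=cv2.moments(b);o.append((dn((m["m10"]/m["m00"],m["m01"]/m["m00"])),round(cv2.contourArea(b)/36)))
    return o
T=gold(t,180);S=gold(s,200)
for q in((263,185),(259,226),(361,198),(361,256)):
    a=[c for c,ar in T if np.hypot(*(c-q))<8]
    for c in a:
        for b,ar in S:
            e=proj("side",[*onz("top",c,.042)])
            if np.hypot(*(b-e))<9: X=tri(c,b);print(q,"tri",X.round(4),"exp",e.round(1),"got",b.round(1),ar)
for a,b in(((203.2,232),(211.6,193.9)),((179.7,231.3),(204.6,181.5)),((204.8,191.3),(258.3,185.1))): print("hole",tri(a,b).round(4))
print("lid top corners side", tri((130,157),(0,0)) is None or "", "choc",onz("top",(282,255),.01).round(3),"cup",onz("top",(305,176),.02).round(3))
# lid edge: top-view line x~ at col 125-ish, side-view top corners
for a,b in(((125,157),(257,109)),((122,250),(167,121))): print("lid corner",tri(a,b).round(3))
go(.651,.0117,.2,-.425+np.pi/2); go(.651,.0117,.12,-.425+np.pi/2)
E
```

```text
(263, 185) tri [0.6528 0.0118 0.0401] exp [293.1 206.7] got [292.9 207.4] 50
(259, 226) tri [0.5335 0.0228 0.04  ] exp [239.  215.5] got [238.5 216.4] 52
(259, 226) tri [0.5319 0.0226 0.0601] exp [239.  215.5] got [237.6 208.3] 21
(361, 198) tri [ 0.6153 -0.2703  0.0391] exp [337.9 289.8] got [337.8 291.3] 104
hole [0.517  0.1792 0.0159]
hole [0.5182 0.2456 0.016 ]
hole [0.6336 0.1775 0.0157]
lid top corners side  choc [ 0.454 -0.044  0.01 ] cup [ 0.68  -0.111  0.02 ]
lid corner [0.704 0.375 0.131]
lid corner [0.461 0.369 0.137]
row [-1.5312, -1.1327, 0.052, -0.0007, -0.0001, 0.0306]  from [0.2176 0.6383 0.2201] yaw 1.242 t 0.1 F [0.2 0.7 0.7] op 1.0 grip 0.0
row [-1.5313, -1.1322, 0.252, -0.0007, -0.0001, 0.0306]  from [0.2176 0.6383 0.2201] yaw 1.242 t 0.1 F [0.2 0.7 0.7] op 1.0 grip 0.0
```

```bash
python3 -m handwheel '[[-0.98,-0.72,0,0,0,0.03,0.4],[-0.98,-0.72,0,0,0,0.03,0.4],[-0.98,-0.72,0,0,0,0.03,0.4],[-0.98,-0.72,0,0,0,0.03,0.4],[-0.98,-0.72,0,0,0,0.03,0.4],[-0.98,-0.72,0,0,0,0.03,0.4],[-0.98,-0.72,0,0,0,0.03,0.4],[-0.98,-0.72,0,0,0,0.03,0.4],[-0.98,-0.72,0,0,0,0.03,0.4],[-0.98,-0.72,0,0,0,0.03,0.4]]' 40; python3 -c "
from h import *
go(.651,.0117,.13,-.425+np.pi/2)"
```

```text
time: 1.35
eef_pos: [0.4954, 0.2398, 0.2208]
tcp_rot: [0.21, 0.978, -0.0, -0.001]
contact_force: [0.2, -0.2, -0.2]
opening: 0.699
finger_force: 0.0
row [-0.5891, -0.36, 0.2265, -0.0001, -0.0004, 0.0005]  from [0.4954 0.2398 0.2208] yaw 1.147 t 1.35 F [ 0.2 -0.2 -0.2] op 0.699 grip 0.0
```

```bash
python3 -m handwheel '[[-0.59,-0.36,0.1,0,0,0,0.4],[-0.59,-0.36,0.1,0,0,0,0.4],[-0.59,-0.36,0.1,0,0,0,0.4],[-0.59,-0.36,0.1,0,0,0,0.4],[-0.59,-0.36,0.3,0,0,0,0.4],[-0.59,-0.36,0.3,0,0,0,0.4],[-0.59,-0.36,0.3,0,0,0,0.4]]'; python3 -c "
from h import *
go(.652,.0117,.037,-.425+np.pi/2)"
```

```text
time: 2.22
eef_pos: [0.6498, 0.013, 0.0978]
tcp_rot: [0.209, 0.978, -0.0, -0.003]
contact_force: [-0.8, -0.1, -0.1]
opening: 0.697
finger_force: 0.0
row [-0.0074, -0.0004, 0.1519, -0.0006, -0.0021, 0.001]  from [0.6498 0.013  0.0978] yaw 1.149 t 2.23 F [-0.8 -0.1 -0.1] op 0.697 grip 0.0
```

```bash
python3 -m handwheel '[[-0.006,0,0.08,0,0,0,0.4],[-0.006,0,0.145,0,0,0,0.4],[-0.006,0,0.145,0,0,0,0.4],[-0.006,0,0.145,0,0,0,0.4]]'; python3 -c "
from h import *
go(.652,.0117,.037,-.425+np.pi/2)"
```

```text
time: 2.72
eef_pos: [0.6555, 0.0114, 0.0458]
tcp_rot: [0.209, 0.978, 0.0, 0.002]
contact_force: [-1.1, 0.1, -0.3]
opening: 0.7
finger_force: 0.0
row [0.0084, -0.003, 0.0219, 0.0003, 0.0011, 0.0011]  from [0.6555 0.0114 0.0458] yaw 1.149 t 2.73 F [-1.1  0.1 -0.3] op 0.7 grip 0.0
```

```bash
python3 -m handwheel '[[0,0,0.016,0,0,0,0.4],[0,0,0.016,0,0,0,0.4],[0,0,0.016,0,0,0,0.4]]'; python3 -c "
from h import *
go(.652,.0117,.037,-.425+np.pi/2)"
```

```text
time: 3.1
eef_pos: [0.6543, 0.0105, 0.0373]
tcp_rot: [0.21, 0.978, 0.0, 0.0]
contact_force: [-0.5, -0.3, -0.5]
opening: 0.701
finger_force: 0.0
row [0.0066, 0.0004, 0.0007, 0.0, 0.0001, 0.0006]  from [0.6543 0.0105 0.0373] yaw 1.148 t 3.1 F [-0.5 -0.3 -0.5] op 0.701 grip 0.0
```

```bash
python3 -m handwheel '[[0.006,0,0,0,0,0,0.4],[0.006,0,0,0,0,0,-0.6],[0.006,0,0,0,0,0,-0.6],[0.006,0,0,0,0,0,-0.6],[0.006,0,0,0,0,0,-0.6],[0.006,0,-0.1,0,0,0,-0.6],[0.006,0,-0.28,0,0,0,-0.6],[0.006,0,-0.28,0,0,0,-0.6]]' 40; python3 -c "
from h import *
go(.635,.242,.13,np.pi/2-.016)"
```

```text
time: 4.1
eef_pos: [0.6556, 0.0111, 0.1558]
tcp_rot: [0.21, 0.978, 0.0, 0.006]
contact_force: [0.8, -0.3, 0.9]
opening: 0.199
finger_force: 0.0
row [0.2847, 0.5051, 0.0631, 0.0003, 0.0037, -0.1295]  from [0.6556 0.0111 0.1558] yaw 1.148 t 4.1 F [ 0.8 -0.3  0.9] op 0.199 grip 0.0
```

```bash
python3 - <<'E'
from h import *
a=eyes.read_camera("top");b=eyes.read_camera("side")
m=np.zeros((600,800,3),np.uint8)
m[:300,:400]=cv2.resize(a[150:240,210:330],(400,300),interpolation=2);m[:,400:]=cv2.resize(b[100:280,210:330],(400,600),interpolation=2)
m[300:,:400]=cv2.resize(a,(400,300))
cv2.imwrite("pics/g1.png",m[:,:,::-1])
E
```

```text
(no output)
```

View pics/g1.png

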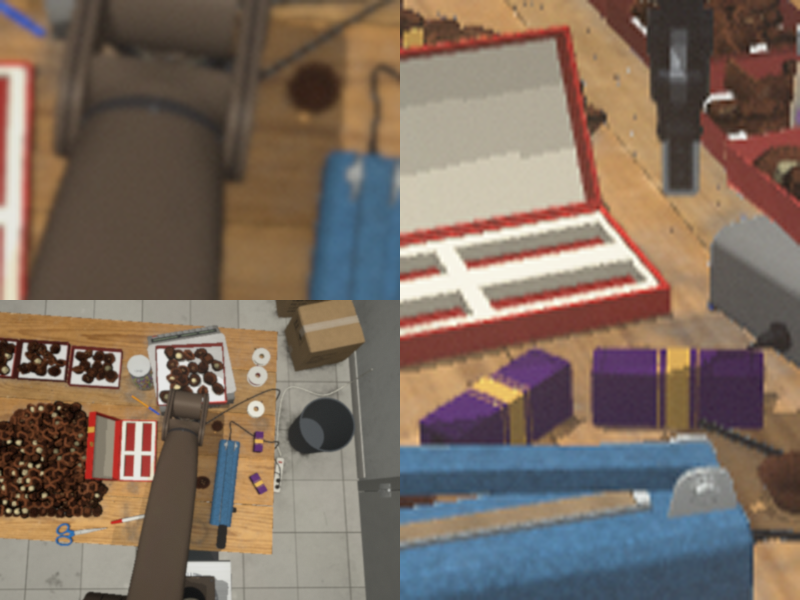

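The picture shows the gripper raised and empty. c1 hasn't moved, with its band at about (294,207) in the side view. The fingers probably hadn't closed before the lift, so I'll go back down and wait on the grip.

```bash
python3 -m handwheel '[[0,0,0,0,0,0,0.4],[0,0,0,0,0,0,0.4],[0,0,0,0,0,0,0.4],[0,0,0,0,0,0,0.4],[-0.006,0,0.1,0,0,0,0.4],[-0.006,0,0.2,0,0,0,0.4],[-0.006,0,0.286,0,0,0,0.4],[-0.006,0,0.286,0,0,0,0.4],[-0.006,0,0.286,0,0,0,0.4],[-0.006,0,0.286,0,0,0,0.4]]' 40;  python3 -m handwheel '[[0.004,0,0,0,0,0,-0.6],[0.004,0,0,0,0,0,-0.6],[0.004,0,0,0,0,0,-0.6],[0.004,0,0,0,0,0,-0.6]]' 40; python3 -c "
from h import *
go(.652,.0117,.037,-.425+np.pi/2)
print(proj('side',[.6556,.0111,.137]))"
```

```text
time: 5.45
eef_pos: [0.656, 0.0103, 0.0371]
tcp_rot: [0.21, 0.978, 0.0, 0.002]
contact_force: [-0.7, -0.1, -0.6]
opening: 0.702
finger_force: 0.0
time: 5.95
eef_pos: [0.6527, 0.0112, 0.0345]
tcp_rot: [0.21, 0.978, -0.0, -0.0]
contact_force: [-0.5, 1.0, -0.8]
opening: 0.201
finger_force: 0.0
row [0.0021, 0.0005, -0.0062, -0.0, -0.0, 0.0006]  from [0.6527 0.0112 0.0345] yaw 1.148 t 5.95 F [-0.5  1.  -0.8] op 0.201 grip 0.0
[294.67560914 167.00328717]
```

```bash
python3 - <<'E'
from h import *
b=eyes.read_camera("side")
cv2.imwrite("pics/g2.png",cv2.resize(b[130:250,220:380],(800,600),interpolation=2)[:,:,::-1])
print(proj("side",monitor.get_state()["eef_pos"]))
E
```

```text
[293.17029684 209.79061911]
```

View pics/g2.png

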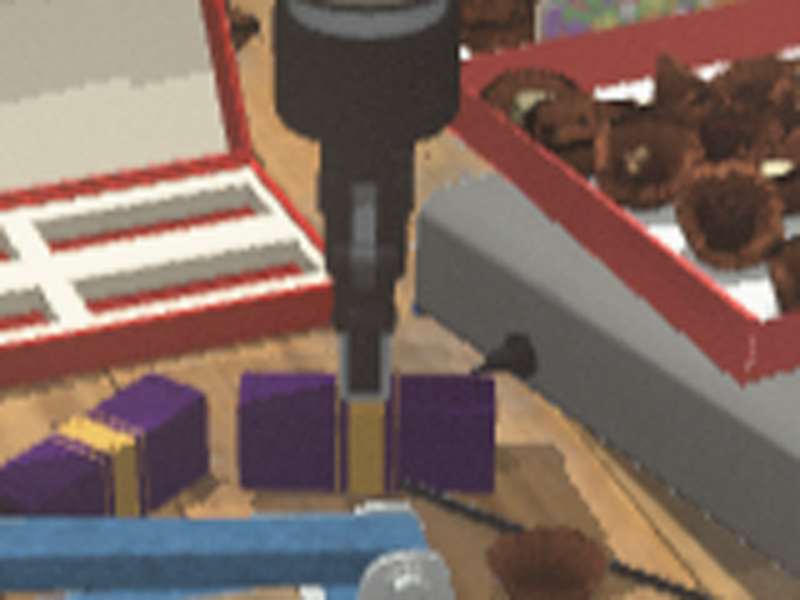

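The picture shows the fingertips at side pixel (293,209.6), level with the carton's top edge. That is exactly where the reported TCP projects, so the tips reach roughly 20 mm less far down than I assumed. I'll open, go lower while watching the force, and close.

```bash
python3 -m handwheel '[[0,0,-0.02,0,0,0,0.4],[0,0,-0.02,0,0,0,0.4],[0,0,-0.02,0,0,0,0.4],[0,0,-0.02,0,0,0,0.4],[0,0,-0.02,0,0,0,0.4],[0,0,0.02,0,0,0,0.4],[0,0,0.03,0,0,0,0.4],[0,0,0.04,0,0,0,0.4],[0,0,0.045,0,0,0,0.4],[0,0,0.045,0,0,0,0.4]]' 40;  python3 -m handwheel '[[0,0,0,0,0,0,-0.6],[0,0,0,0,0,0,-0.6],[0,0,0,0,0,0,-0.6],[0,0,0,0,0,0,-0.6]]' 40; python3 -c "
from h import *
go(.652,.0117,.037,-.425+np.pi/2)"
```

```text
time: 7.25
eef_pos: [0.6528, 0.0112, 0.0165]
tcp_rot: [0.21, 0.978, -0.0, -0.0]
contact_force: [-0.1, -0.4, 0.1]
opening: 0.7
finger_force: 0.0
time: 7.75
eef_pos: [0.6532, 0.0111, 0.0171]
tcp_rot: [0.21, 0.978, 0.0, 0.001]
contact_force: [1.0, 0.1, 3.0]
opening: 0.362
finger_force: 40.6
row [0.0033, 0.0001, -0.0497, 0.0001, 0.0003, 0.0006]  from [0.6532 0.0111 0.0171] yaw 1.148 t 7.75 F [1.  0.1 3. ] op 0.362 grip 40.6
```

```bash
python3 -m handwheel '[[0,0,-0.1,0,0,0,-0.6],[0,0,-0.2,0,0,0,-0.6],[0,0,-0.22,0,0,0,-0.6],[0,0,-0.22,0,0,0,-0.6]]' 40; python3 -c "
from h import *
go(.637,.2425,.09,np.pi/2-.016)"
```

```text
time: 8.25
eef_pos: [0.6523, 0.0112, 0.1038]
tcp_rot: [0.21, 0.978, -0.0, -0.0]
contact_force: [-0.2, 1.0, -1.8]
opening: 0.36
finger_force: 40.3
row [0.2723, 0.5115, 0.0347, -0.0, -0.0002, -0.1296]  from [0.6523 0.0112 0.1038] yaw 1.148 t 8.25 F [-0.2  1.  -1.8] op 0.36 grip 40.3
```

```bash
python3 -m handwheel '[[0.272,0.512,0,0,0,-0.13,-0.6],[0.272,0.512,0,0,0,-0.13,-0.6],[0.272,0.512,0,0,0,-0.13,-0.6],[0.272,0.512,0,0,0,-0.13,-0.6],[0.272,0.512,0.034,0,0,-0.13,-0.6],[0.272,0.512,0.034,0,0,-0.13,-0.6],[0.272,0.512,0.034,0,0,-0.13,-0.6],[0.272,0.512,0.034,0,0,-0.13,-0.6]]'; python3 - <<'E'
from h import *
go(.637,.2425,.06,np.pi/2-.016)
a=eyes.read_camera("top");b=eyes.read_camera("side")
m=np.zeros((600,800,3),np.uint8)
m[:,:560]=cv2.resize(b[100:220,180:292],(560,600),interpolation=2);m[:300,560:]=cv2.resize(a[150:270,140:236],(240,300),interpolation=2)
cv2.imwrite("pics/g3.png",m[:,:,::-1]);cv2.imwrite("pics/side3.png",b[:,:,::-1])
E
```

```text
time: 9.25
eef_pos: [0.6381, 0.2412, 0.0911]
tcp_rot: [0.008, 1.0, -0.0, 0.0]
contact_force: [0.3, 0.4, -1.1]
opening: 0.363
finger_force: 40.3
row [0.0029, 0.0031, 0.0777, -0.0, 0.0001, -0.0002]  from [0.6381 0.2412 0.0911] yaw 1.554 t 9.25 F [ 0.3  0.4 -1.1] op 0.363 grip 40.3
```

View pics/g3.png

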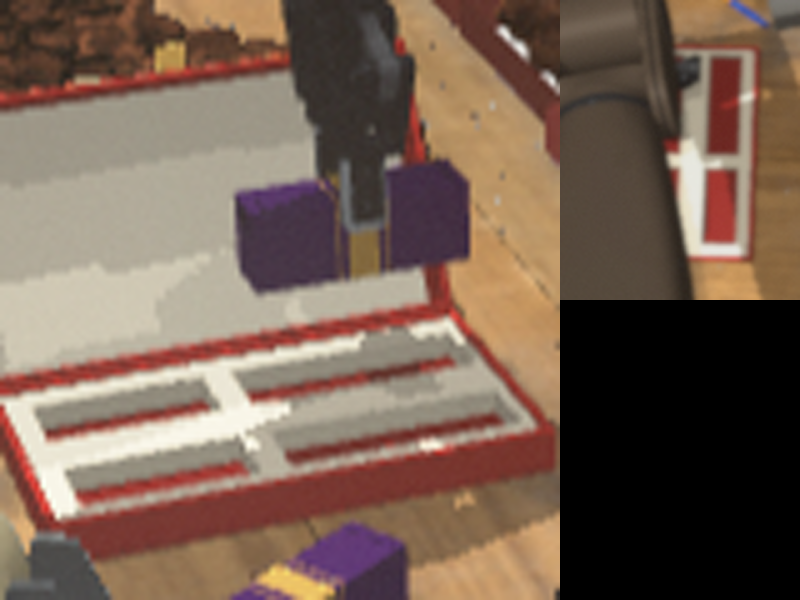

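The side crop shows the carton hanging level above the far long pocket. The near face's bottom edge runs from about (231.6,158.4) to (273.6,151.6). The fingertips sit about 22 mm above the carton's base, so they will clear the insert. Now I'll check the in-hand offset.

```bash
python3 - <<'E'
from h import *
b=cv2.imread("pics/side3.png")[:,:,::-1].copy()
h=cv2.cvtColor(up(b),cv2.COLOR_RGB2HSV)
pur=cv2.morphologyEx(cv2.inRange(h,(122,60,30),(162,255,255)),cv2.MORPH_OPEN,np.ones((9,9)));pur[:, :215*U]=0;pur[185*U:]=0
H=cv2.convexHull(np.vstack(blobs(pur,20,3000)))
P4=cv2.approxPolyDP(H,2.0*U,True).reshape(-1,2);print([dn(p).round(1).tolist() for p in P4])
for q in((231.6,158.4),(273.6,151.6)): print(onz("side",q,.074).round(4))
# forecast of the corners if the carton centre sits on the TCP
c=np.array([.6381,.2412]);a=-.016;ux=np.array([np.cos(a),np.sin(a)]);uy=np.array([-ux[1],ux[0]])
for sx,sy,z in((-1,-1,.074),(1,-1,.074),(-1,-1,.116),(1,1,.116),(-1,1,.116)):
    print(sx,sy,z,proj("side",[*(c+ux*sx*.055+uy*sy*.016),z]).round(1))
E
```

```text
[[273.1, 149.9], [240.4, 155.6], [227.1, 138.4], [269.1, 132.1], [272.8, 136.6]]
[0.584  0.2275 0.074 ]
[0.6911 0.2237 0.074 ]
-1 -1 0.074 [231.3 158.7]
1 -1 0.074 [274.2 151.4]
-1 -1 0.116 [230.3 142.7]
1 1 0.116 [269.4 130.8]
-1 1 0.116 [226.6 137.6]
```

```bash
python3 -m handwheel '[[0.003,0.003,0.05,0,0,0,-0.6],[0.003,0.003,0.11,0,0,0,-0.6],[0.003,0.003,0.11,0,0,0,-0.6],[0.003,0.003,0.11,0,0,0,-0.6]]'; python3 -c "
from h import *
go(.637,.2425,.023,np.pi/2-.016)"
```

```text
time: 9.85
eef_pos: [0.6365, 0.2438, 0.0468]
tcp_rot: [0.007, 1.0, -0.0, -0.0]
contact_force: [0.9, 0.2, 0.4]
opening: 0.367
finger_force: 40.3
row [-0.0013, -0.0033, 0.0596, -0.0, -0.0, 0.0004]  from [0.6365 0.2438 0.0468] yaw 1.556 t 9.85 F [0.9 0.2 0.4] op 0.367 grip 40.3
```

```bash
python3 -m handwheel '[[-0.001,-0.002,0.03,0,0,0,-0.6],[-0.001,-0.002,0.045,0,0,0,-0.6],[-0.001,-0.002,0.055,0,0,0,-0.6],[-0.001,-0.002,0.055,0,0,0,-0.6]]'; python3 -c "
from h import *
go(.637,.2425,.023,np.pi/2-.016)"
```

```text
time: 10.35
eef_pos: [0.639, 0.2431, 0.0363]
tcp_rot: [0.007, 1.0, -0.001, 0.001]
contact_force: [-17.5, -5.4, 38.5]
opening: 0.363
finger_force: 45.5
row [0.0051, -0.0016, 0.0333, -0.0004, 0.0003, 0.0008]  from [0.639  0.2431 0.0363] yaw 1.557 t 10.35 F [-17.5  -5.4  38.5] op 0.363 grip 45.5
```

```bash
python3 -c "
from h import *
print(monitor.get_state()['wrist_torque'].round(2))"; python3 -m handwheel '[[0,0,-0.035,0,0,0,-0.6],[0.006,-0.002,-0.035,0,0,0,-0.6],[0.006,-0.002,-0.035,0,0,0,-0.6]]'; python3 -c "
from h import *
go(.635,.2425,.023,np.pi/2-.016)";  python3 -m handwheel '[[0,0,0.012,0,0,0,-0.6],[0,0,0.022,0,0,0,-0.6],[0,0,0.03,0,0,0,-0.6],[0,0,0.03,0,0,0,-0.6]]'; python3 -c "
from h import *
go(.635,.2425,.023,np.pi/2-.016);print(monitor.get_state()['wrist_torque'].round(2))"
```

```text
[-1.08  2.98 -0.09]
time: 10.72
eef_pos: [0.6334, 0.242, 0.0374]
tcp_rot: [0.007, 1.0, -0.0, -0.001]
contact_force: [-0.7, -0.4, -1.3]
opening: 0.361
finger_force: 40.9
row [-0.0041, 0.0014, 0.0359, -0.0002, -0.0007, 0.0004]  from [0.6334 0.242  0.0374] yaw 1.556 t 10.72 F [-0.7 -0.4 -1.3] op 0.361 grip 40.9
time: 11.22
eef_pos: [0.6333, 0.2418, 0.0248]
tcp_rot: [0.007, 1.0, -0.0, -0.001]
contact_force: [0.1, -0.6, -0.4]
opening: 0.361
finger_force: 41.0
row [-0.0042, 0.0019, 0.0046, -0.0003, -0.0009, 0.0004]  from [0.6333 0.2418 0.0248] yaw 1.556 t 11.22 F [ 0.1 -0.6 -0.4] op 0.361 grip 41.0
[-0.29 -0.04 -0.09]
```

```bash
python3 -m handwheel '[[0,0,0.006,0,0,0,-0.6],[0,0,0.006,0,0,0,-0.6],[0,0,0.006,0,0,0,-0.06],[0,0,0.006,0,0,0,-0.06],[0,0,-0.02,0,0,0,-0.06],[0,0,-0.12,0,0,0,-0.06],[0,0,-0.21,0,0,0,-0.06],[0,0,-0.21,0,0,0,-0.06]]'; python3 -c "
from h import *
go(.5336,.0224,.1,.541+np.pi/2)"
```

```text
time: 12.22
eef_pos: [0.6376, 0.2432, 0.1169]
tcp_rot: [0.007, 1.0, 0.001, 0.005]
contact_force: [-0.4, 0.2, 1.0]
opening: 0.468
finger_force: 0.0
row [0.2523, -0.5557, 0.0383, -0.0001, 0.0033, -0.1768]  from [0.6376 0.2432 0.1169] yaw 1.556 t 12.22 F [-0.4  0.2  1. ] op 0.468 grip 0.0
```

```bash
python3 -m handwheel '[[0.252,-0.555,0,0,0,-0.177,0.3],[0.252,-0.555,0,0,0,-0.177,0.3],[0.252,-0.555,0,0,0,-0.177,0.3],[0.252,-0.555,0,0,0,-0.177,0.3],[0.252,-0.555,0,0,0,-0.177,0.3],[0.252,-0.555,0.08,0,0,-0.177,0.3],[0.252,-0.555,0.08,0,0,-0.177,0.3],[0.252,-0.555,0.08,0,0,-0.177,0.3]]'; python3 -c "
from h import *
go(.5336,.0224,.0165,.541+np.pi/2)"
```

```text
time: 13.22
eef_pos: [0.5307, 0.0224, 0.0792]
tcp_rot: [-0.268, 0.963, 0.0, 0.0]
contact_force: [-0.0, -0.7, -0.5]
opening: 0.649
finger_force: 0.0
row [-0.0061, -0.0038, 0.1568, 0.0, 0.0, 0.0005]  from [0.5307 0.0224 0.0792] yaw 2.113 t 13.22 F [-0.  -0.7 -0.5] op 0.649 grip 0.0
```

```bash
python3 -m handwheel '[[-0.006,-0.004,0.08,0,0,0,0.3],[-0.006,-0.004,0.157,0,0,0,0.3],[-0.006,-0.004,0.157,0,0,0,0.3],[-0.006,-0.004,0.157,0,0,0,0.3],[-0.006,-0.004,0.157,0,0,0,0.3]]' 40; python3 -c "
from h import *
go(.5336,.0224,.0165,.541+np.pi/2)"; python3 -m handwheel '[[0,0,0,0,0,0,-0.6],[0,0,0,0,0,0,-0.6],[0,0,0,0,0,0,-0.6],[0,0,0,0,0,0,-0.6]]'; python3 -c "
from h import *
go(.634,.1775,.1,np.pi/2-.016)"
```

```text
time: 13.85
eef_pos: [0.5348, 0.0215, 0.0181]
tcp_rot: [-0.268, 0.964, -0.001, 0.002]
contact_force: [-0.5, 0.3, 0.2]
opening: 0.648
finger_force: 0.0
row [0.0015, 0.0035, 0.0039, -0.0007, 0.0009, 0.0002]  from [0.5348 0.0215 0.0181] yaw 2.112 t 13.85 F [-0.5  0.3  0.2] op 0.648 grip 0.0
time: 14.35
eef_pos: [0.5343, 0.0214, 0.0174]
tcp_rot: [-0.267, 0.964, -0.0, 0.001]
contact_force: [-1.1, -0.7, 5.7]
opening: 0.363
finger_force: 41.0
row [-0.4151, 0.2058, -0.2062, -0.0003, 0.0006, 0.1774]  from [0.5343 0.0214 0.0174] yaw 2.112 t 14.35 F [-1.1 -0.7  5.7] op 0.363 grip 41.0
```

```bash
python3 -m handwheel '[[0,0,-0.1,0,0,0,-0.6],[0,0,-0.2,0,0,0,-0.6],[-0.41,0.206,-0.2,0,0,0.177,-0.6],[-0.41,0.206,-0.2,0,0,0.177,-0.6],[-0.41,0.206,-0.2,0,0,0.177,-0.6],[-0.41,0.206,-0.2,0,0,0.177,-0.6],[-0.41,0.206,-0.2,0,0,0.177,-0.6],[-0.41,0.206,-0.14,0,0,0.177,-0.6],[-0.41,0.206,-0.08,0,0,0.177,-0.6],[-0.41,0.206,-0.08,0,0,0.177,-0.6],[-0.41,0.206,-0.08,0,0,0.177,-0.6],[-0.41,0.206,-0.08,0,0,0.177,-0.6]]'; python3 -c "
from h import *
go(.632,.176,.023,np.pi/2-.016)"
```

```text
time: 15.85
eef_pos: [0.6323, 0.1764, 0.0498]
tcp_rot: [0.008, 1.0, 0.0, 0.001]
contact_force: [0.8, 0.0, -0.5]
opening: 0.361
finger_force: 40.2
row [0.0009, -0.0011, 0.0671, 0.0001, 0.0008, 0.0003]  from [0.6323 0.1764 0.0498] yaw 1.556 t 15.85 F [ 0.8  0.  -0.5] op 0.361 grip 40.2
```

```bash
python3 -m handwheel '[[0.001,-0.001,0.025,0,0,0,-0.6],[0.001,-0.001,0.045,0,0,0,-0.6],[0.001,-0.001,0.06,0,0,0,-0.6],[0.001,-0.001,0.066,0,0,0,-0.6],[0.001,-0.001,0.066,0,0,0,-0.6]]'; python3 -c "
from h import *
go(.632,.176,.023,np.pi/2-.016);print(monitor.get_state()['wrist_torque'].round(2))"
```

```text
time: 16.48
eef_pos: [0.6318, 0.1763, 0.0234]
tcp_rot: [0.007, 1.0, -0.0, 0.0]
contact_force: [-0.9, -1.6, 5.6]
opening: 0.359
finger_force: 41.0
row [-0.0006, -0.0008, 0.0009, -0.0001, 0.0003, 0.0005]  from [0.6318 0.1763 0.0234] yaw 1.556 t 16.48 F [-0.9 -1.6  5.6] op 0.359 grip 41.0
[-0.14  0.12  0.01]
```

```bash
python3 -m handwheel '[[0,0,0.001,0,0,0,-0.06],[0,0,0.001,0,0,0,-0.06],[0,0,-0.02,0,0,0,-0.06],[0,0,-0.12,0,0,0,0.3],[0,0,-0.27,0,0,0,0.3],[0,0,-0.3,0,0,0,0.3],[0,0,-0.3,0,0,0,0.3]]'; python3 -c "
from h import *
go(.6145,-.269,.0165,-.096+np.pi/2)
t=cv2.imread('pics/top0.png')"
```

```text
time: 17.35
eef_pos: [0.6316, 0.1764, 0.1434]
tcp_rot: [0.007, 1.0, 0.0, 0.001]
contact_force: [-0.2, 0.0, -0.5]
opening: 0.65
finger_force: 0.0
row [0.0274, -1.1142, 0.3167, 0.0002, 0.0009, 0.0259]  from [0.6316 0.1764 0.1434] yaw 1.556 t 17.35 F [-0.2  0.  -0.5] op 0.65 grip 0.0
```

```bash
python3 -m handwheel '[[0.027,-0.99,0,0,0,0.026,0.3],[0.027,-0.99,0,0,0,0.026,0.3],[0.027,-0.99,0,0,0,0.026,0.3],[0.027,-0.99,0,0,0,0.026,0.3],[0.027,-0.99,0,0,0,0.026,0.3],[0.027,-0.99,0,0,0,0.026,0.3],[0.027,-0.99,0,0,0,0.026,0.3],[0.027,-0.99,0,0,0,0.026,0.3]]'; python3 -c "
from h import *
go(.6145,-.269,.0165,-.096+np.pi/2)"
```

```text
time: 18.35
eef_pos: [0.6132, -0.2199, 0.1395]
tcp_rot: [0.049, 0.999, 0.001, -0.002]
contact_force: [-0.6, 0.6, 0.6]
opening: 0.65
finger_force: 0.0
row [-0.0165, -0.1225, 0.3073, 0.0006, -0.0011, -0.0008]  from [ 0.6132 -0.2199  0.1395] yaw 1.472 t 18.35 F [-0.6  0.6  0.6] op 0.65 grip 0.0
```

```bash
python3 -m handwheel '[[-0.016,-0.124,0,0,0,0,0.3],[-0.016,-0.124,0.1,0,0,0,0.3],[-0.016,-0.124,0.2,0,0,0,0.3],[-0.016,-0.124,0.25,0,0,0,0.3],[-0.016,-0.124,0.25,0,0,0,0.3],[-0.016,-0.124,0.25,0,0,0,0.3]]'; python3 -c "
from h import *
go(.615,-.27,.0165,-.096+np.pi/2)"
```

```text
time: 19.1
eef_pos: [0.6173, -0.2693, 0.0435]
tcp_rot: [0.048, 0.999, -0.001, 0.001]
contact_force: [-0.2, -0.5, 1.2]
opening: 0.651
finger_force: 0.0
row [0.0057, -0.0021, 0.0675, -0.0004, 0.0008, 0.0002]  from [ 0.6173 -0.2693  0.0435] yaw 1.475 t 19.1 F [-0.2 -0.5  1.2] op 0.651 grip 0.0
```

```bash
python3 -m handwheel '[[0.004,-0.002,0.06,0,0,0,0.3],[0.004,-0.002,0.064,0,0,0,0.3],[0.004,-0.002,0.064,0,0,0,-0.6],[0.004,-0.002,0.064,0,0,0,-0.6],[0.004,-0.002,0.064,0,0,0,-0.6],[0.004,-0.002,0.064,0,0,0,-0.6]]'; python3 -c "
from h import *
go(.515,.241,.1,np.pi/2-.016)"
```

```text
time: 19.85
eef_pos: [0.6155, -0.2709, 0.0181]
tcp_rot: [0.048, 0.999, -0.001, 0.001]
contact_force: [-1.2, -0.2, 5.3]
opening: 0.359
finger_force: 41.9
row [0.3726, 1.2493, -0.2075, -0.0005, 0.0009, -0.0256]  from [ 0.6155 -0.2709  0.0181] yaw 1.474 t 19.85 F [-1.2 -0.2  5.3] op 0.359 grip 41.9
```

```bash
python3 -m handwheel '[[0,0,-0.12,0,0,0,-0.6],[0,0,-0.27,0,0,0,-0.6],[0.05,0.2,-0.4,0,0,-0.026,-0.6],[0.29,0.98,-0.4,0,0,-0.026,-0.6],[0.29,0.98,-0.4,0,0,-0.026,-0.6],[0.29,0.98,-0.4,0,0,-0.026,-0.6],[0.29,0.98,-0.4,0,0,-0.026,-0.6],[0.29,0.98,-0.4,0,0,-0.026,-0.6],[0.29,0.98,-0.4,0,0,-0.026,-0.6],[0.29,0.98,-0.4,0,0,-0.026,-0.6],[0.29,0.98,-0.4,0,0,-0.026,-0.6]]'; python3 -c "
from h import *
go(.5167,.2442,.05,np.pi/2-.016)"
```

```text
time: 21.22
eef_pos: [0.5362, 0.131, 0.1757]
tcp_rot: [0.007, 1.0, -0.0, -0.0]
contact_force: [0.1, 0.0, -1.3]
opening: 0.36
finger_force: 41.1
row [0.0525, 0.2825, 0.314, -0.0002, -0.0002, 0.0006]  from [0.5362 0.131  0.1757] yaw 1.557 t 21.23 F [ 0.1  0.  -1.3] op 0.36 grip 41.1
```

```bash
python3 -m handwheel '[[0.052,0.282,0.05,0,0,0,-0.6],[0.052,0.282,0.1,0,0,0,-0.6],[0.052,0.282,0.2,0,0,0,-0.6],[0.052,0.282,0.28,0,0,0,-0.6],[0.052,0.282,0.31,0,0,0,-0.6],[0.052,0.282,0.31,0,0,0,-0.6],[0.052,0.282,0.31,0,0,0,-0.6]]'; python3 -c "
from h import *
go(.5167,.2442,.023,np.pi/2-.016)"
```

```text
time: 22.1
eef_pos: [0.5189, 0.2441, 0.0538]
tcp_rot: [0.008, 1.0, 0.0, 0.001]
contact_force: [0.4, 0.7, -0.2]
opening: 0.366
finger_force: 41.1
row [0.0058, 0.0001, 0.077, 0.0003, 0.0009, 0.0001]  from [0.5189 0.2441 0.0538] yaw 1.555 t 22.1 F [ 0.4  0.7 -0.2] op 0.366 grip 41.1
```

```bash
python3 -m handwheel '[[0.004,0,0.025,0,0,0,-0.6],[0.004,0,0.045,0,0,0,-0.6],[0.004,0,0.06,0,0,0,-0.6],[0.004,0,0.07,0,0,0,-0.6],[0.004,0,0.073,0,0,0,-0.6]]'; python3 -c "
from h import *
go(.5167,.2442,.023,np.pi/2-.016);print(monitor.get_state()['wrist_torque'].round(2))"
```

```text
time: 22.72
eef_pos: [0.516, 0.2442, 0.0241]
tcp_rot: [0.007, 1.0, -0.0, -0.0]
contact_force: [-4.2, -2.7, 11.4]
opening: 0.363
finger_force: 42.7
row [-0.0018, -0.0001, 0.0026, -0.0002, -0.0003, 0.0005]  from [0.516  0.2442 0.0241] yaw 1.556 t 22.73 F [-4.2 -2.7 11.4] op 0.363 grip 42.7
[-0.48  0.58 -0.06]
```

```bash
python3 -m handwheel '[[0,0,0,0,0,0,-0.06],[0,0,0,0,0,0,-0.06],[0,0,-0.02,0,0,0,-0.06],[0,0,-0.12,0,0,0,0.1],[0,0,-0.26,0,0,0,0.3],[0,0,-0.3,0,0,0,0.3],[0,-0.2,-0.3,0,0,0,0.3],[0.12,-0.99,-0.3,0,0,-0.16,0.3],[0.12,-0.99,-0.3,0,0,-0.16,0.3],[0.12,-0.99,-0.3,0,0,-0.16,0.3],[0.12,-0.99,-0.3,0,0,-0.16,0.3],[0.12,-0.99,-0.3,0,0,-0.16,0.3]]'; python3 -c "
from h import *
go(.4482,-.263,.05,.51+np.pi/2)"
```

```text
time: 24.22
eef_pos: [0.4677, -0.1113, 0.1425]
tcp_rot: [-0.242, 0.97, 0.0, -0.0]
contact_force: [0.3, -0.1, -0.6]
opening: 0.651
finger_force: 0.0
row [0.2208, -0.3121, 0.2312, 0.0002, -0.0001, -0.0069]  from [ 0.4677 -0.1113  0.1425] yaw 2.059 t 24.23 F [ 0.3 -0.1 -0.6] op 0.651 grip 0.0
```

```bash
python3 -m handwheel '[[0.22,-0.312,0,0,0,-0.007,0.3],[0.22,-0.312,0,0,0,-0.007,0.3],[0.22,-0.312,0,0,0,-0.007,0.3],[0.22,-0.312,0.1,0,0,-0.007,0.3],[0.22,-0.312,0.2,0,0,-0.007,0.3],[0.22,-0.312,0.23,0,0,-0.007,0.3],[0.22,-0.312,0.23,0,0,-0.007,0.3],[0.22,-0.312,0.23,0,0,-0.007,0.3]]'; python3 -c "
from h import *
go(.4482,-.263,.0165,.51+np.pi/2)"
```

```text
time: 25.22
eef_pos: [0.4506, -0.2621, 0.0527]
tcp_rot: [-0.252, 0.968, -0.001, 0.001]
contact_force: [0.7, -0.4, -0.6]
opening: 0.649
finger_force: 0.0
row [0.0064, 0.0011, 0.0904, -0.0009, 0.0003, 0.0001]  from [ 0.4506 -0.2621  0.0527] yaw 2.081 t 25.23 F [ 0.7 -0.4 -0.6] op 0.649 grip 0.0
```

```bash
python3 -m handwheel '[[0.005,0.001,0.05,0,0,0,0.3],[0.005,0.001,0.088,0,0,0,0.3],[0.005,0.001,0.088,0,0,0,0.3],[0.005,0.001,0.088,0,0,0,-0.6],[0.005,0.001,0.088,0,0,0,-0.6],[0.005,0.001,0.088,0,0,0,-0.6],[0.005,0.001,0.088,0,0,0,-0.6]]'; python3 -c "
from h import *
go(.515,.178,.1,np.pi/2-.016)"
```

```text
time: 26.1
eef_pos: [0.4483, -0.2626, 0.0168]
tcp_rot: [-0.252, 0.968, -0.001, 0.001]
contact_force: [0.3, 0.3, 5.3]
opening: 0.362
finger_force: 41.1
row [-0.6833, 0.8796, -0.2092, -0.0006, 0.0004, 0.1674]  from [ 0.4483 -0.2626  0.0168] yaw 2.081 t 26.1 F [0.3 0.3 5.3] op 0.362 grip 41.1
```

```bash
python3 -m handwheel '[[0,0,-0.12,0,0,0,-0.6],[0,0,-0.27,0,0,0,-0.6],[0,0,-0.4,0,0,0,-0.6],[-0.68,0.88,-0.4,0,0,0.167,-0.6],[-0.68,0.88,-0.4,0,0,0.167,-0.6],[-0.68,0.88,-0.4,0,0,0.167,-0.6],[-0.68,0.88,-0.4,0,0,0.167,-0.6],[-0.68,0.88,-0.4,0,0,0.167,-0.6],[-0.68,0.88,-0.4,0,0,0.167,-0.6],[-0.68,0.88,-0.4,0,0,0.167,-0.6],[-0.68,0.88,-0.4,0,0,0.167,-0.6],[-0.68,0.88,-0.4,0,0,0.167,-0.6]]'; python3 -c "
from h import *
go(.515,.178,.05,np.pi/2-.016)"
```

```text
time: 27.6
eef_pos: [0.5122, 0.1795, 0.1748]
tcp_rot: [0.006, 1.0, -0.0, -0.001]
contact_force: [-0.4, -0.7, -1.4]
opening: 0.361
finger_force: 40.4
row [-0.0075, -0.0037, 0.3119, -0.0001, -0.0006, 0.0015]  from [0.5122 0.1795 0.1748] yaw 1.56 t 27.6 F [-0.4 -0.7 -1.4] op 0.361 grip 40.4
```

```bash
python3 -m handwheel '[[-0.006,-0.004,0.12,0,0,0.001,-0.6],[-0.006,-0.004,0.25,0,0,0.001,-0.6],[-0.006,-0.004,0.31,0,0,0.001,-0.6],[-0.006,-0.004,0.31,0,0,0.001,-0.6],[-0.006,-0.004,0.31,0,0,0.001,-0.6]]'; python3 -c "
from h import *
go(.515,.178,.0225,np.pi/2-.016)"
```

```text
time: 28.22
eef_pos: [0.5163, 0.1758, 0.0529]
tcp_rot: [0.009, 1.0, 0.0, 0.001]
contact_force: [0.5, -0.5, -0.5]
opening: 0.365
finger_force: 40.4
row [0.0036, 0.0055, 0.076, 0.0, 0.0005, -0.0009]  from [0.5163 0.1758 0.0529] yaw 1.552 t 28.23 F [ 0.5 -0.5 -0.5] op 0.365 grip 40.4
```

```bash
python3 -m handwheel '[[0.002,0.004,0.025,0,0,-0.001,-0.6],[0.002,0.004,0.045,0,0,-0.001,-0.6],[0.002,0.004,0.06,0,0,-0.001,-0.6],[0.002,0.004,0.07,0,0,-0.001,-0.6],[0.002,0.004,0.075,0,0,-0.001,-0.6]]'; python3 -c "
from h import *
go(.515,.178,.0225,np.pi/2-.016);print(monitor.get_state()['wrist_torque'].round(2))"
```

```text
time: 28.85
eef_pos: [0.5216, 0.1782, 0.0274]
tcp_rot: [0.007, 1.0, 0.0, 0.007]
contact_force: [1.7, -2.5, 20.7]
opening: 0.363
finger_force: 45.0
row [0.0167, -0.0008, 0.012, 0.0002, 0.0045, 0.0006]  from [0.5216 0.1782 0.0274] yaw 1.557 t 28.85 F [ 1.7 -2.5 20.7] op 0.363 grip 45.0
[-0.51  0.18  0.01]
```

```bash
python3 -m handwheel '[[0,0,-0.004,0,0,0,-0.6],[0,0,-0.004,0,0,0,-0.6],[0,0,-0.004,0,0,0,-0.6]]'; python3 -c "
from h import *
go(.515,.178,.0225,np.pi/2-.016);print(monitor.get_state()['wrist_torque'].round(2),monitor.get_state()['qpos'])"
```

```text
time: 29.22
eef_pos: [0.521, 0.1782, 0.0278]
tcp_rot: [0.007, 1.0, 0.0, 0.007]
contact_force: [4.5, -1.6, 8.1]
opening: 0.36
finger_force: 43.4
row [0.0151, -0.0008, 0.013, 0.0003, 0.0045, 0.0005]  from [0.521  0.1782 0.0278] yaw 1.556 t 29.23 F [ 4.5 -1.6  8.1] op 0.36 grip 43.4
[-0.28 -0.69 -0.06] [ 1.45970209e-01  2.53013900e-01  2.01202785e+00 -1.69281224e-03
  8.62442356e-01 -1.40941095e+00]
```

```bash
python3 - <<'E'
from h import *
a=eyes.read_camera("top");b=eyes.read_camera("side")
m=np.zeros((600,800,3),np.uint8)
m[:,:560]=cv2.resize(b[90:220,165:287],(560,600),interpolation=2);m[:300,560:]=cv2.resize(a[150:270,140:236],(240,300),interpolation=2);m[300:,560:]=cv2.resize(a,(240,300))
cv2.imwrite("pics/g4.png",m[:,:,::-1])
go(.515,.178,.0225,np.pi/2-.016)
E
```

```text
row [0.0151, -0.0007, 0.013, 0.0003, 0.0045, 0.0005]  from [0.521  0.1782 0.0278] yaw 1.556 t 29.32 F [ 4.2 -1.8  9.8] op 0.366 grip 43.4
```

View pics/g4.png

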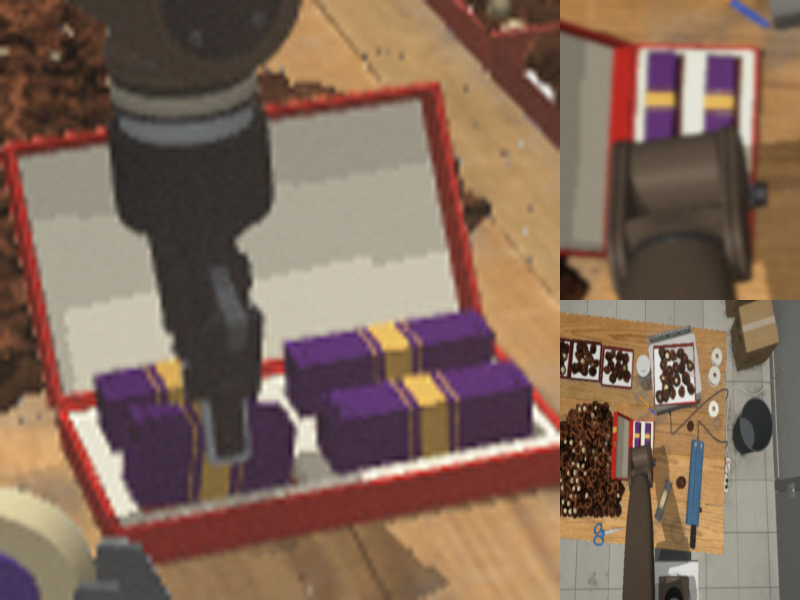

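The picture shows three cartons seated and s2 pitched: its near-left end is in the pocket, but its right end, near crop (290,455), rides on the middle bar. I'll lift it, let it settle and re-aim about 3 mm toward -x.

```bash
python3 -m handwheel '[[0,0,-0.03,0,0,0,-0.6],[0.002,0,-0.06,0,0,0,-0.6],[0.002,0,-0.06,0,0,0,-0.6],[0.002,0,-0.06,0,0,0,-0.6],[0.002,0,-0.06,0,0,0,-0.6]]'; python3 - <<'E'
from h import *
go(.515,.178,.0225,np.pi/2-.016)
b=eyes.read_camera("side");go(.515,.178,.0225,np.pi/2-.016)
s=monitor.get_state();e=s["eef_pos"]
c=e[:2];a=-.016;ux=np.array([np.cos(a),np.sin(a)]);uy=np.array([-ux[1],ux[0]]);z0=e[2]-.0168
for sx,sy,z in((-1,-1,z0),(1,-1,z0),(-1,-1,z0+.042),(1,-1,z0+.042)): print(sx,sy,proj("side",[*(c+ux*sx*.04+uy*sy*.016),z]).round(1))
h=cv2.cvtColor(up(b),cv2.COLOR_RGB2HSV)
pur=cv2.morphologyEx(cv2.inRange(h,(122,60,30),(162,255,255)),cv2.MORPH_OPEN,np.ones((9,9)))
cv2.imwrite("pics/g5.png",cv2.resize(b[130:220,170:290],(800,600),interpolation=2)[:,:,::-1])
E
```

```text
time: 29.95
eef_pos: [0.5132, 0.178, 0.0466]
tcp_rot: [0.007, 1.0, -0.0, -0.001]
contact_force: [-0.2, -0.2, -0.9]
opening: 0.359
finger_force: 42.3
row [-0.0046, 0.0001, 0.0604, -0.0001, -0.0005, 0.0005]  from [0.5132 0.178  0.0466] yaw 1.556 t 29.95 F [-0.2 -0.2 -0.9] op 0.359 grip 42.3
row [-0.0043, 0.0002, 0.0605, -0.0001, -0.0004, 0.0004]  from [0.5133 0.178  0.0467] yaw 1.556 t 30.0 F [-0.3 -1.2 -0.9] op 0.364 grip 42.3
-1 -1 [194.8 195.5]
1 -1 [228.5 189.2]
-1 -1 [193.1 179.3]
1 -1 [227.4 173.1]
```

View pics/g5.png

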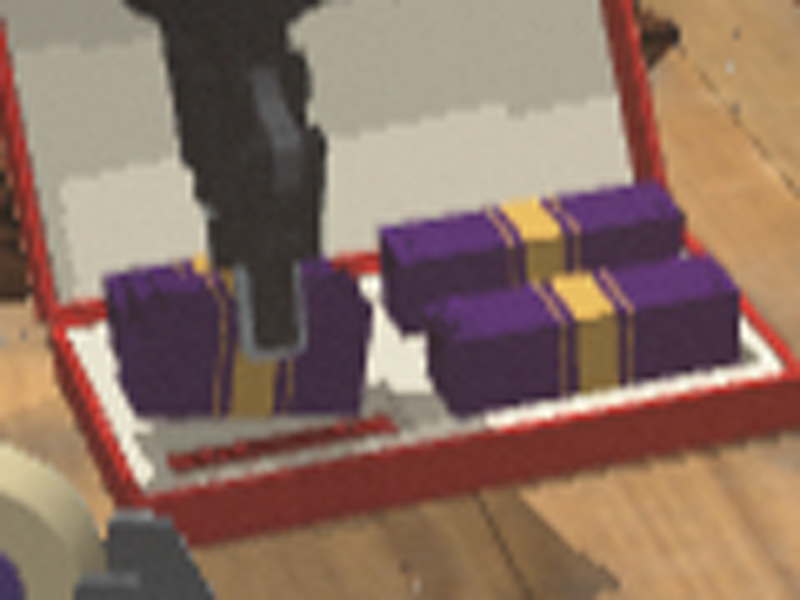

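The picture shows the lifted s2 pitched in the grip, with the +x end down and its bottom edge level across the image from about (191,192) to (224,192). It had caught on the -x rim. I'll measure the pitch and offset, then level it with the wrist.

```bash
python3 - <<'E'
from h import *
b=avg("side",4);s=monitor.get_state();e=s["eef_pos"]
h=cv2.cvtColor(up(b),cv2.COLOR_RGB2HSV)
pur=cv2.morphologyEx(cv2.inRange(h,(122,60,25),(162,255,255)),cv2.MORPH_OPEN,np.ones((7,7)));M=np.zeros_like(pur);M[160*U:200*U,183*U:227*U]=255
H=cv2.convexHull(np.vstack(blobs(pur&M,15,3000)));P4=[dn(p) for p in cv2.approxPolyDP(H,1.2*U,True).reshape(-1,2)]
a=-.016;n=np.array([-np.sin(a)*-1*-1,np.cos(a),0]);n=np.array([-np.sin(a),np.cos(a),0]);p0=np.array([*e[:2],0])-n*.016
def onface(q):
    c,d=ray("side",q);return c+d*((p0-c)@n)/(d@n)
for q in P4: print(q.round(1),onface(q).round(4))
print(e.round(4))
E
```

```text
[222.9 191.4] [0.5394 0.1616 0.0267]
[190.2 190.9] [0.4639 0.1628 0.0439]
[185.6 171.6] [0.4583 0.1629 0.0941]
[192.6 169.6] [0.4743 0.1626 0.0961]
[218.8 168.6] [0.5337 0.1617 0.0872]
[224.9 175.6] [0.5468 0.1615 0.0668]
[0.5137 0.178  0.0471]
```

```bash
python3 -m handwheel '[[-0.01,0,-0.02,0,-0.03,0,-0.6],[-0.02,0,-0.02,0,-0.064,0,-0.6],[-0.02,0,-0.02,0,-0.064,0,-0.6],[-0.02,0,-0.02,0,-0.064,0,-0.6]]'; cat > m.py <<'E'
from h import *
b=avg("side",4);s=monitor.get_state();e=s["eef_pos"];print(e.round(4),Ro.from_quat(s["tcp_rot"]).as_matrix()[:,2].round(3),s["time"],s["contact_force"].round(1))
h=cv2.cvtColor(up(b),cv2.COLOR_RGB2HSV)
pur=cv2.morphologyEx(cv2.inRange(h,(122,60,25),(162,255,255)),cv2.MORPH_OPEN,np.ones((7,7)));M=np.zeros_like(pur);M[155*U:204*U,183*U:231*U]=255
H=cv2.convexHull(np.vstack(blobs(pur&M,15,3000)));P4=[dn(p) for p in cv2.approxPolyDP(H,1.2*U,True).reshape(-1,2)]
a=-.016;n=np.array([-np.sin(a),np.cos(a),0])
def onface(q,p0):
    p0=p0-n*.016;c,d=ray("side",q);return c+d*((p0-c)@n)/(d@n)
for q in P4: print(q.round(1),onface(q,np.array([*e[:2],0])).round(4))
M[:]=0;M[150*U:204*U,232*U:284*U]=255
# reference: the seated long carton in the near pocket, same view
H=cv2.convexHull(np.vstack([c for c in blobs(pur&M,15,3000) if cv2.moments(c)["m01"]/cv2.moments(c)["m00"]>172*U]));
for p in cv2.approxPolyDP(H,1.2*U,True).reshape(-1,2): print("ref",dn(p).round(1),onface(dn(p),np.array([.632,.1763,0])).round(4))
cv2.imwrite("pics/last.png",cv2.resize(b[130:220,170:290],(800,600),interpolation=2)[:,:,::-1])
E
python3 m.py
```

```text
time: 30.7
eef_pos: [0.5222, 0.1779, 0.0556]
tcp_rot: [0.007, 0.995, -0.001, 0.1]
contact_force: [-0.4, -0.2, -1.3]
opening: 0.363
finger_force: 42.3
[0.5225 0.1779 0.0555] [ 0.2   -0.003 -0.98 ] 30.9 [ 0.6  0.7 -0.2]
[230.4 163.2] [0.5616 0.1612 0.0955]
[230.4 178.9] [0.5593 0.1613 0.0557]
[227.8 184.1] [0.5521 0.1614 0.0436]
[195.2 190.1] [0.4754 0.1626 0.0437]
[189.1 186.1] [0.4625 0.1628 0.0567]
[187.1 182.1] [0.459  0.1629 0.0676]
[186.4 170.9] [0.4603 0.1628 0.0954]
ref [242.2 161.6] [0.5898 0.161  0.0944]
ref [253.2 177.6] [0.6147 0.1606 0.0481]
ref [253.1 188.9] [0.6131 0.1606 0.018 ]
ref [238.2 191.2] [0.5764 0.1612 0.0193]
ref [231.6 179.1] [0.5621 0.1614 0.0546]
ref [231.6 163.1] [0.5645 0.1614 0.0953]
```

```bash
python3 -m handwheel '[[-0.004,0,0,0,0,0,-0.6],[0.002,0,0.03,0,0,0,-0.6],[0.006,0,0.05,0,0,0,-0.6],[0.008,0,0.06,0,0,0,-0.6],[0.01,0,0.068,0,0,0,-0.6],[0.01,0,0.068,0,0,0,-0.6]]'; python3 m.py | grep -v ref
```

```text
time: 31.65
eef_pos: [0.5232, 0.1779, 0.0276]
tcp_rot: [0.007, 0.995, -0.001, 0.1]
contact_force: [-0.1, 0.3, -1.2]
opening: 0.365
finger_force: 42.3
[0.5237 0.178  0.0283] [ 0.2   -0.003 -0.98 ] 31.85 [ 0.5 -0.1 -0.6]
[229.1 193.1] [0.5539 0.1615 0.0192]
[196.1 199.6] [0.4751 0.1627 0.0187]
[187.1 182.2] [0.459  0.163  0.0671]
[185.6 171.6] [0.4583 0.163  0.0941]
[230.4 163.2] [0.5617 0.1613 0.0954]
```

```bash
python3 -m handwheel '[[0.003,0,0.013,0,0,0,-0.6],[0.005,0,0.024,0,0,0,-0.6],[0.006,0,0.03,0,0,0,-0.6],[0.006,0,0.03,0,0,0,-0.6]]'; python3 -c "
from h import *
s=monitor.get_state();print(s['wrist_torque'].round(2),s['contact_force'],s['tcp_rot'])"
```

```text
time: 32.35
eef_pos: [0.5253, 0.1781, 0.0218]
tcp_rot: [0.007, 0.995, -0.001, 0.101]
contact_force: [-18.8, -5.0, 38.2]
opening: 0.362
finger_force: 47.8
[-0.91  2.1  -0.39] [-18.81050145  -5.02292364  38.17787391] [ 0.00725089  0.9948822  -0.00130921  0.10077263]
```

```bash
python3 -m handwheel '[[-0.005,0,-0.025,0,0,0,-0.6],[0.001,0,-0.026,0,0,0,-0.6],[0.001,0,-0.026,0,0,0,-0.6]]'; python3 m.py | grep -v ref;  python3 -m handwheel '[[0.002,0,0.01,0,0,0,-0.6],[0.004,0,0.02,0,0,0,-0.6],[0.0055,0,0.027,0,0,0,-0.6],[0.0055,0,0.027,0,0,0,-0.6]]'; python3 -c "
from h import *
s=monitor.get_state();print(s['wrist_torque'].round(2),s['contact_force'])"
```

```text
time: 32.72
eef_pos: [0.5219, 0.178, 0.0259]
tcp_rot: [0.007, 0.995, -0.001, 0.102]
contact_force: [3.3, 0.3, 0.6]
opening: 0.359
finger_force: 42.8
[0.5219 0.178  0.0259] [ 0.202 -0.003 -0.979] 32.925 [ 3.6 -0.3 -0.5]
[228.1 193.4] [0.5514 0.1615 0.0188]
[195.9 199.4] [0.4747 0.1628 0.0192]
[187.2 182.6] [0.4593 0.163  0.0662]
[185.6 171.6] [0.4583 0.163  0.0941]
[230.4 163.2] [0.5617 0.1614 0.0954]
[230.4 179.1] [0.5593 0.1614 0.0552]
time: 33.42
eef_pos: [0.5222, 0.1781, 0.0217]
tcp_rot: [0.007, 0.995, -0.002, 0.099]
contact_force: [-23.3, -6.6, 49.0]
opening: 0.36
finger_force: 49.3
[-1.12  2.34 -0.34] [-23.32750988  -6.60198621  48.99008335]
```

```bash
python3 -m handwheel '[[-0.002,0,-0.011,0,0,0,-0.6],[-0.002,0,-0.011,0,0,0,-0.6],[-0.002,0,-0.011,0,0,0,-0.06],[-0.002,0,-0.011,0,0,0,-0.06],[-0.01,0,-0.04,0,0,0,-0.06],[-0.03,0,-0.13,0,0,0,-0.06],[-0.06,0,-0.26,0,0,0,-0.06],[-0.06,0,-0.26,0,0.064,0,-0.06],[-0.06,0,-0.26,0,0.064,0,-0.06]]'; python3 - <<'E'
from h import *
go(.515,.0,.2,np.pi/2-.016)
b=eyes.read_camera("side");a=eyes.read_camera("top")
m=np.zeros((600,800,3),np.uint8)
m[:,:500]=cv2.resize(b[110:215,180:285],(500,600),interpolation=2);m[:,500:]=cv2.resize(a[160:260,165:225],(300,600),interpolation=2)
cv2.imwrite("pics/g6.png",m[:,:,::-1])
E
```

```text
time: 34.55
eef_pos: [0.526, 0.1778, 0.1233]
tcp_rot: [0.008, 1.0, 0.0, 0.002]
contact_force: [0.3, 0.1, -0.0]
opening: 0.469
finger_force: 0.0
row [0.02, -0.4448, -0.1921, 0.0002, 0.001, 0.0002]  from [0.526  0.1778 0.1233] yaw 1.555 t 34.55 F [ 0.3  0.1 -0. ] op 0.469 grip 0.0
```

View pics/g6.png

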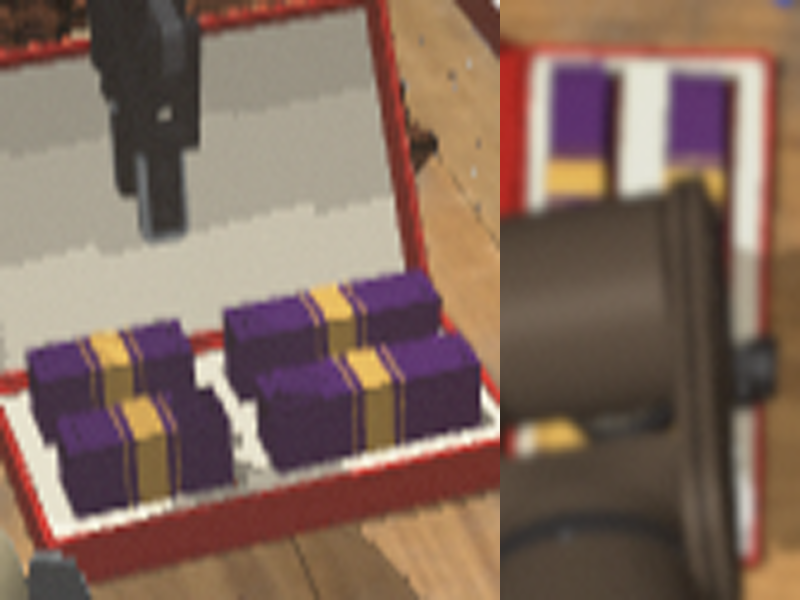

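All four cartons look level and equally deep in the side view, with bands at crop (112,350), (145,415), (333,300) and (370,370), and the fingers are clear. Next I raise the arm, move behind the lid and check the cartons numerically.

```bash
python3 -m handwheel '[[0,0,-0.13,0,0,0,-1],[0,0,-0.23,0,0,0,-1],[-0.04,0.2,-0.23,0,0,0,-1],[-0.12,0.68,-0.23,0,0,0,-1],[-0.12,0.68,-0.23,0,0,0,-1],[-0.12,0.68,-0.23,0,0,0,-1],[-0.12,0.68,-0.23,0,0,0,-1],[-0.12,0.68,-0.23,0,0,0,-1]]'; cat > v.py <<'E'
from h import *
T=avg("top",3);S=avg("side",3)
def gold(im,V):
    h=cv2.cvtColor(up(im),cv2.COLOR_RGB2HSV);g=cv2.inRange(h,(15,90,V),(32,255,255));o=[]
    for b in blobs(cv2.morphologyEx(g,cv2.MORPH_OPEN,np.ones((7,7))),12,250):
        m=cv2.moments(b);o.append(dn((m["m10"]/m["m00"],m["m01"]/m["m00"])))
    return o
tg=gold(T,165);sg=gold(S,195)
for n,p in(("LL",(.6325,.2425)),("LR",(.6315,.1763)),("SL",(.516,.2442)),("SR",(.515,.178))):
    et=proj("top",[*p,.048]);es=proj("side",[*p,.048])
    a=[c for c in tg if np.hypot(*(c-et))<5];b=[c for c in sg if np.hypot(*(c-es))<6]
    print(n,"top",[onz("top",c,.048)[:2].round(4) for c in a],"dside",[(c-es).round(1) for c in b],"tri",[tri(x,y).round(4) for x in a for y in b])
hu=cv2.cvtColor(up(T),cv2.COLOR_RGB2HSV);pur=cv2.morphologyEx(cv2.inRange(hu,(122,70,68),(162,255,255)),cv2.MORPH_OPEN,np.ones((9,9)))
for n,p in(("LL",(.6325,.2425)),("LR",(.6315,.1763)),("SL",(.516,.2442)),("SR",(.515,.178))):
    B=[b for b in blobs(pur,20,400) if np.hypot(*(onz("top",dn(b.reshape(-1,2).mean(0)),.048)[:2]-p))<.045 and abs(onz("top",dn(b.reshape(-1,2).mean(0)),.048)[1]-p[1])<.02]
    if B: r=rectw("top",cv2.convexHull(np.vstack(B)),.048);print(n,len(B),r[0].round(4),round(r[1],3),np.round(r[2],1))
E
python3 v.py; python3 -c "
from h import *
go(.58,.45,.103,np.pi/2-.016)"
```

```text
time: 35.65
eef_pos: [0.5738, 0.4505, 0.2106]
tcp_rot: [0.006, 1.0, -0.001, -0.001]
contact_force: [-0.9, -0.5, 0.2]
opening: 0.001
finger_force: 0.0
LL top [array([0.6341, 0.2448])] dside [array([0.1, 0.2])] tri [array([0.634 , 0.2452, 0.0462])]
LR top [array([0.6317, 0.1787])] dside [array([-0.9,  0.5])] tri [array([0.6312, 0.1792, 0.0456])]
SL top [] dside [] tri []
SR top [array([0.5141, 0.1806])] dside [array([-0.7,  0.5])] tri [array([0.5141, 0.1809, 0.0456])]
LL 2 [0.6319 0.2427] -0.026 [110.9  30.8]
LR 2 [0.629  0.1761] -0.017 [106.2  30.7]
SL 2 [0.5162 0.2445] -0.015 [76.4 28.7]
SR 2 [0.5142 0.1785] 0.005 [77.1 31.7]
row [-0.0106, 0.0056, 0.2763, -0.0001, -0.0, -0.0]  from [0.5757 0.4478 0.2135] yaw 1.555 t 35.95 F [0.6 0.7 1. ] op 0.001 grip 0.0
```

```bash
python3 -m handwheel '[[-0.01,0.006,0.15,0,0,0,-1],[-0.01,0.006,0.27,0,0,0,-1],[-0.01,0.006,0.275,0,0,0,-1],[-0.01,0.006,0.275,0,0,0,-1],[-0.01,0.006,0.275,0,0,0,-1]]'; python3 -c "
from h import *
for y,z in((.394,.103),(.356,.125),(.326,.138),(.292,.142),(.255,.136)): go(.58,y,z,np.pi/2-.016)"
```

```text
time: 36.58
eef_pos: [0.5817, 0.4524, 0.1077]
tcp_rot: [0.007, 1.0, 0.002, 0.003]
contact_force: [-0.5, -0.5, 0.1]
opening: 0.001
finger_force: 0.0
row [0.0022, -0.1462, 0.0112, 0.001, 0.0017, 0.0004]  from [0.5817 0.4524 0.1077] yaw 1.556 t 36.58 F [-0.5 -0.5  0.1] op 0.001 grip 0.0
row [0.0005, -0.241, -0.0441, 0.001, 0.0017, 0.0004]  from [0.5817 0.4524 0.1077] yaw 1.556 t 36.58 F [-0.5 -0.5  0.1] op 0.001 grip 0.0
row [-0.0008, -0.3159, -0.0768, 0.001, 0.0017, 0.0004]  from [0.5817 0.4524 0.1077] yaw 1.556 t 36.58 F [-0.5 -0.5  0.1] op 0.001 grip 0.0
row [-0.0022, -0.4008, -0.0871, 0.001, 0.0017, 0.0004]  from [0.5817 0.4524 0.1077] yaw 1.556 t 36.58 F [-0.5 -0.5  0.1] op 0.001 grip 0.0
row [-0.0035, -0.4934, -0.0724, 0.001, 0.0017, 0.0004]  from [0.5817 0.4524 0.1077] yaw 1.556 t 36.58 F [-0.5 -0.5  0.1] op 0.001 grip 0.0
```

```bash
python3 -m handwheel '[[0,-0.08,0.01,0,0,0,-1],[0,-0.146,0.005,0,0,0,-1],[0,-0.18,-0.01,0,0,0,-1],[0,-0.21,-0.025,0,0,0,-1],[0,-0.241,-0.044,0,0,0,-1],[0,-0.28,-0.06,0,0,0,-1],[0,-0.316,-0.075,0,0,0,-1],[0,-0.316,-0.075,0,0,0,-1]]'; python3 -c "
from h import *
for y,z in((.292,.142),(.255,.136),(.221,.119),(.194,.093),(.181,.072),(.172,.047)): go(.58,y,z,np.pi/2-.016)
print(monitor.get_state()['wrist_torque'])
b=eyes.read_camera('side');cv2.imwrite('pics/s7.png',b[:,:,::-1])"
```

```text
time: 37.58
eef_pos: [0.5777, 0.3232, 0.1331]
tcp_rot: [0.008, 1.0, -0.001, -0.001]
contact_force: [-0.6, -1.2, 0.0]
opening: -0.001
finger_force: 0.0
row [-0.0071, -0.0779, -0.0221, -0.0006, -0.0004, -0.0]  from [0.5777 0.3232 0.1331] yaw 1.555 t 37.58 F [-0.6 -1.2  0. ] op -0.001 grip 0.0
row [-0.0086, -0.1704, -0.0069, -0.0006, -0.0004, -0.0]  from [0.5777 0.3232 0.1331] yaw 1.555 t 37.58 F [-0.6 -1.2  0. ] op -0.001 grip 0.0
row [-0.01, -0.2553, 0.0357, -0.0006, -0.0004, -0.0]  from [0.5777 0.3232 0.1331] yaw 1.555 t 37.58 F [-0.6 -1.2  0. ] op -0.001 grip 0.0
row [-0.0112, -0.3227, 0.1008, -0.0006, -0.0004, -0.0]  from [0.5777 0.3232 0.1331] yaw 1.555 t 37.58 F [-0.6 -1.2  0. ] op -0.001 grip 0.0
row [-0.0118, -0.3551, 0.1534, -0.0006, -0.0004, -0.0]  from [0.5777 0.3232 0.1331] yaw 1.555 t 37.58 F [-0.6 -1.2  0. ] op -0.001 grip 0.0
row [-0.0123, -0.3774, 0.2159, -0.0006, -0.0004, -0.0]  from [0.5777 0.3232 0.1331] yaw 1.555 t 37.58 F [-0.6 -1.2  0. ] op -0.001 grip 0.0
[ 0.0294009  -0.00282541 -0.02354406]
```

```bash
cat > lid.py <<'E'
from h import *
b=eyes.read_camera("side");h=cv2.cvtColor(b,cv2.COLOR_RGB2HSV)
red=cv2.inRange(h,(0,150,80),(8,255,255))|cv2.inRange(h,(174,150,80),(180,255,255))
def topred(red,c): 
    r=np.where(red[60:200,c]>0)[0]; return 60+r[0] if len(r) else None
print("topmost red row at cols 180,190,240,250:",[topred(red,c) for c in(180,190,240,250)])
for th in(2.1,1.8,1.57,1.3,1.0,.7,.4,.2,.05,0):
    u=np.array([-np.cos(th),np.sin(th)]);w=np.array([np.sin(th),np.cos(th)])
    o=[]
    for k in(0,.032):
        y,z=np.array([.281,.023])+.142*u+k*w
        p,q=proj("side",[.458,y,z]),proj("side",[.702,y,z]);o.append([round(float(p[1]+(q[1]-p[1])*(c-p[0])/(q[0]-p[0])),1) for c in(180,190,240,250)])
    print(th,"rim",o[0],"outer",o[1])
E
python3 lid.py
```

```text
topmost red row at cols 180,190,240,250: [np.int64(117), np.int64(116), np.int64(114), np.int64(108)]
2.1 rim [118.2, 116.7, 109.2, 107.7] outer [120.2, 118.7, 111.2, 109.7]
1.8 rim [118.0, 116.5, 109.1, 107.6] outer [116.1, 114.6, 107.3, 105.8]
1.57 rim [121.6, 120.1, 112.6, 111.1] outer [116.6, 115.1, 107.7, 106.2]
1.3 rim [130.1, 128.6, 120.8, 119.2] outer [121.4, 119.9, 112.4, 110.9]
1.0 rim [144.3, 142.7, 134.4, 132.8] outer [132.2, 130.6, 122.8, 121.2]
0.7 rim [162.2, 160.5, 151.7, 149.9] outer [147.9, 146.2, 137.9, 136.2]
0.4 rim [181.8, 179.9, 170.6, 168.7] outer [167.0, 165.2, 156.3, 154.5]
0.2 rim [194.7, 192.7, 183.0, 181.0] outer [180.5, 178.6, 169.3, 167.5]
0.05 rim [203.7, 201.7, 191.7, 189.7] outer [190.5, 188.6, 179.0, 177.1]
0 rim [206.5, 204.5, 194.4, 192.4] outer [193.8, 191.8, 182.1, 180.2]
```

```bash
python3 -m handwheel '[[-0.004,-0.04,-0.015,0,0,0,-1],[-0.007,-0.078,-0.022,0,0,0,-1],[-0.007,-0.12,-0.018,0,0,0,-1],[-0.007,-0.17,-0.006,0,0,0,-1],[-0.007,-0.21,0.012,0,0,0,-1],[-0.007,-0.255,0.036,0,0,0,-1],[-0.007,-0.255,0.036,0,0,0,-1]]'; python3 lid.py | head -1;  python3 -c "
from h import *
for y,z in((.194,.093),(.181,.072),(.172,.047)): go(.58,y,z,np.pi/2-.016)"
```

```text
time: 38.55
eef_pos: [0.578, 0.2212, 0.117]
tcp_rot: [0.008, 1.0, -0.001, -0.002]
contact_force: [-0.0, -0.2, 0.6]
opening: 0.003
finger_force: 0.0
topmost red row at cols 180,190,240,250: [np.int64(146), np.int64(144), np.int64(137), np.int64(135)]
row [-0.0054, -0.07, 0.0616, -0.0002, -0.0009, 0.0]  from [0.5784 0.2221 0.1176] yaw 1.555 t 38.6 F [1.6 0.7 0.2] op -0.004 grip 0.0
row [-0.0061, -0.1025, 0.1141, -0.0002, -0.0009, 0.0]  from [0.5784 0.2221 0.1176] yaw 1.555 t 38.6 F [1.6 0.7 0.2] op -0.004 grip 0.0
row [-0.0066, -0.1249, 0.1766, -0.0002, -0.0009, 0.0]  from [0.5784 0.2221 0.1176] yaw 1.555 t 38.6 F [1.6 0.7 0.2] op -0.004 grip 0.0
```

The lid follows the finger: its outer edge row matches about 0.7 rad. I'll keep pressing until it is shut.

```bash
python3 -m handwheel '[[-0.005,-0.035,0.03,0,0,0,-1],[-0.005,-0.07,0.062,0,0,0,-1],[-0.005,-0.09,0.09,0,0,0,-1],[-0.005,-0.103,0.114,0,0,0,-1],[-0.005,-0.115,0.14,0,0,0,-1],[-0.005,-0.12,0.16,0,0,0,-1],[-0.005,-0.125,0.172,0,0,0,-1],[-0.005,-0.125,0.172,0,0,0,-1]]'; python3 lid.py | head -1;  python3 -c "
from h import *
go(.58,.172,.047,np.pi/2-.016)"
```

```text
time: 39.6
eef_pos: [0.58, 0.1731, 0.0497]
tcp_rot: [0.007, 1.0, -0.0, -0.001]
contact_force: [-0.5, 0.0, 0.5]
opening: 0.002
finger_force: 0.0
topmost red row at cols 180,190,240,250: [np.int64(165), np.int64(163), np.int64(176), np.int64(153)]
row [0.0007, -0.0031, 0.0077, 0.0, -0.0001, 0.0005]  from [0.5803 0.1732 0.0501] yaw 1.556 t 39.65 F [0.8 0.7 0.6] op -0.002 grip 0.0
```

```bash
python3 -m handwheel '[[0,0,0.008,0,0,0,-1],[0,0,0.012,0,0,0,-1],[0,0,0.016,0,0,0,-1],[0,0,0.016,0,0,0,-1]]';  python3 -c "
from h import *
for y in(.281,.139):
  p,q=proj('side',[.458,y,.055]),proj('side',[.702,y,.055]);print(y,[round(float(p[1]+(q[1]-p[1])*(c-p[0])/(q[0]-p[0])),1) for c in(180,190,240,250)])"
```

```text
time: 40.15
eef_pos: [0.5807, 0.1731, 0.045]
tcp_rot: [0.007, 1.0, -0.0, -0.0]
contact_force: [-1.7, -0.6, 5.5]
opening: -0.001
finger_force: 2.7
0.281 [164.8, 163.0, 154.1, 152.4]
0.139 [193.8, 191.8, 182.1, 180.2]
```

```bash
python3 -m handwheel '[[0,0,0.008,0,0,0,-1],[0,0,0.014,0,0,0,-1],[0,0,0.014,0,0,0,-1]]';  python3 -m handwheel '[[0,0,-0.02,0,0,0,-1],[0,0,-0.15,0,0,0,-1],[0,0,-0.3,0,0,0,-1],[0,-0.15,-0.35,0,0,0,-1],[0,-0.45,-0.35,0,0,0,-1],[0,-0.6,-0.35,0,0,0,-1],[0,-0.6,-0.35,0,0,0,-1],[0,-0.6,-0.35,0,0,0,-1]]'; python3 - <<'E'
from h import *
b=avg("side",3);h=cv2.cvtColor(b,cv2.COLOR_RGB2HSV)
red=cv2.inRange(h,(0,120,60),(10,255,255))|cv2.inRange(h,(172,120,60),(180,255,255))
# front upper edge of the lid: brightness step between top face and front face down each column
for c in(195,210,225,240,255,270):
    col=cv2.cvtColor(b,cv2.COLOR_RGB2GRAY)[150:225,c].astype(float);d=np.diff(cv2.GaussianBlur(col[:,None],(1,3),0)[:,0])
    ys=[int(y)+150 for y in np.argsort(d)[:3]]
    f=[]
    for th in(0,.04,.1):
        u=np.array([-np.cos(th),np.sin(th)]);w=np.array([np.sin(th),np.cos(th)]);y,z=np.array([.281,.023])+.142*u+.032*w
        p,q=proj("side",[.458,y,z]),proj("side",[.702,y,z]);f.append(round(float(p[1]+(q[1]-p[1])*(c-p[0])/(q[0]-p[0])),1))
    r=np.where(red[140:230,c]>0)[0]+140
    print(c,"steps",sorted(ys),"expected edge th=0,.04,.1:",f,"red rows",r.min(),r.max())
E
```

```text
time: 40.52
eef_pos: [0.5809, 0.1731, 0.0447]
tcp_rot: [0.007, 1.0, -0.001, -0.001]
contact_force: [-14.2, -3.3, 29.0]
opening: 0.001
finger_force: 14.6
time: 41.52
eef_pos: [0.5767, -0.0704, 0.178]
tcp_rot: [0.01, 1.0, -0.0, -0.0]
contact_force: [-0.2, 0.9, 0.6]
opening: 0.0
finger_force: 0.0
195 steps [151, 190, 191] expected edge th=0,.04,.1: [190.9, 188.3, 184.4] red rows 140 206
210 steps [188, 189, 221] expected edge th=0,.04,.1: [188.0, 185.4, 181.5] red rows 140 209
225 steps [155, 185, 186] expected edge th=0,.04,.1: [185.0, 182.5, 178.6] red rows 140 206
240 steps [183, 196, 197] expected edge th=0,.04,.1: [182.1, 179.6, 175.8] red rows 140 203
255 steps [171, 172, 173] expected edge th=0,.04,.1: [179.2, 176.7, 172.9] red rows 140 200
270 steps [176, 177, 178] expected edge th=0,.04,.1: [176.3, 173.8, 170.1] red rows 171 197
```

The lid's front edge lies where a fully shut lid should be, and pressing it met a hard stop at 29 N. The arm is clear, so I'm handing in.

```bash
python3 -c "
from plant import ctrl
print(ctrl.sign_off())"
```

```text
the job is handed in; nothing more can be done
None
```

I handed the job in at about 41.7 s: all four cartons are in the pockets of their size and the lid is shut against its stop; by camera and force all was home, but the verdict was not shown, and I did not re-measure the three bystanders.

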